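# Empty the last beads out of a capped shaker

### The arm

A 6-joint arm with a two-finger parallel gripper is mounted at the origin on a cart in front of the work surface, level with it; the furniture and walls round the work are solid. World frame = base frame: x ahead of the robot, y to its left, z up, the work surface at z = 0. Lengths are in m, angles in rad, forces in N, time in s.
With the tool pointing down it reaches from about 0.3 to 1 m from the base axis. Payload 5.1 kg.
Tool frame: the origin (TCP) lies on the centre line of the jaws, within the pads' length; the fingertips stand 17 mm ahead of it and the grasp point (between the pads) lies 2 mm behind it (bot.nose_length is the distance from the TCP to the fingertips, in m); z points along the fingers, y is the line along which they close (so a half turn about z gives the same grasp; the last joint's range is limited). The gripper opens to 95 mm and grips with 3 to 60 N. Pads are 20 mm wide; open, the fingers measure 119 mm over their backs; the gripper's body (75 mm by 180 mm) begins 59 mm behind the grasp point.
Start: joints at [1.224, 0.124, 1.65, -0, 1.367, -0.083], TCP at [0.17, 0.627, 0.232] pointing down, gripper open.
Joint ranges: [-2.61, 2.61], [-1.02, 2.33], [0.03, 2.71], [-1.35, 4.49], [0.32, 2.68], [-2.91, 2.91]. Speed limits (rad/s): [2.57, 2.57, 3.14, 3.14, 3.14, 3.14].

### API

Orientations are given as a rotation vector (axis times angle).
In Python, from workcell import observe, eyes, order, bot gives the robot as it stands.
- The arm moves only by the tool drive_tool, never from a script. Its argument "motion" is a list of rows, each an object with "dp": the shift along the tool's x, y, z normalised to -1 to 1, where 1 is 0.02 m, a list of three; "delta_rot": the turn, a rotation vector about the tool's x, y, z normalised to -1 to 1, where 1 is 4 degrees, a list of three; "hand": the finger opening in mm, from 0 to 95.1. A call has 1 to 10 rows; each row shifts and turns the commanded pose from where the row before left it, along the tool's axes as they then stand; what a row does not reach is not made up. A row lasts 1/12 s, in which the tool goes at most 41.7 mm and 7.16 degrees, less where a joint would pass 70% of its speed; a pose out of reach is approached as far as the arm can. A call with a number of a shift or a turn outside -1 to 1 is refused whole. A call with a gripper value outside its range is refused whole. The fingers move at their own pace and stop on an object; the grip force is fixed at half the most. Time passes only in rows, so rows that do not move let the fingers close. It gives the time, the measured TCP pose, the force, the opening and the grip force at its end, in the units of the state.
- observe(): the state, without advancing time (a new reading comes with each control period).
- eyes.get_image(name): name is "side" or "top"; returns the picture (400x640x3 uint8, blue, green, red); there is no depth.
- eyes.calibration(name): a dict with "mtx" (3x3 intrinsics, pixels), "R" (3x3) and "t" (3): a world point X has camera coordinates R X + t. Camera axes: x right, y down, z forward; pixel columns grow to the right and rows downward; lengths in m; the calibration is good to about 2 mm. A picture is of the moment at which its call begins. calibration takes no time and is no camera call.
- order.job_done(): hands the job in; it is judged then, once.
The state is a dict: "t": time; "joint_pos": joint angles; "qd": joint speeds; "joint_efforts": joint torques, N m; "tcp_pos": TCP position; "orientation": TCP orientation; "ft_force": force on the tool from outside, world axes, zero at the start; "torque": the same for the moment, N m; "opening": finger opening in m; "finger_force": force on a finger pad.
Only numpy, scipy, OpenCV 4.12 (cv2) and the standard library are available. Lean on these libraries where they do the work, as an engineer would, in place of code of your own. Each camera call takes 0.05 s, during which the arm holds its last target. There are 200 camera calls.

### The job

The last five beads in the square amber shaker are too big for the holes of its cap: turn the steel cap a quarter turn anticlockwise to free it, lift it off and set it top side up on the cork coaster. Then lift the shaker out of the wooden stand, lay it in the blue sloping rest without spilling and let go; taken again from there it can be tipped right over, so pour all five beads into the white bowl. Finally lay the empty shaker back in the blue rest, and do not shove the bowl or knock about the bell, cups and shell box on the counter.

Things in the scene. Friction and masses are not known exactly. Their poses are not given: they have to be found in the camera images.
- shaker: amber square shaker, 98 mm tall, 0.18 kg, standing in the stand's well, sides parallel to it. Origin: centre of underside, z to the mouth. Body 42 x 42 mm up to z = 80 mm (x, y normal to its flat sides), then a round neck, 36 mm diameter, bore 30 mm, no inner lip. Neck lugs at +x and -x (radius 23 mm, z 88 to 92 mm) hold the cap's lugs down; stops limit its turn
- shaker_mouth (a point): centre of the shaker's rim, 98 mm above its underside along its z axis
- cap: perforated round steel cap, 55 mm across, 19.5 mm high, 50 g. Origin: centre of lower edge, z up; on the shaker it is 82 mm above the underside. Locked at yaw within 45 degrees of the shaker's (starts -12 to +8); turned anticlockwise from above it lifts straight off from 50 degrees; stops at about 105 and -20 degrees. Turns with light friction only
- stand: fixed wooden block 72 x 72 mm, 46 mm high, with a square well 46 mm wide whose floor is 6 mm above the worktop; it holds the shaker upright and keeps it from turning. Origin: centre of its underside, x and y parallel to its sides
- rest: fixed blue sloping rest, foot 110 x 66 mm, 65 mm high. Origin: underside, near mid foot. The shaker laid in it leans 40 degrees from upright towards the rest's +x, mouth up, flat sides along the rest's y, on a back plate (lowest 48 mm of its length) and a foot plate, between side walls 48 mm apart (lowest 37 mm). Open to -x and above
- rest_seat (a point): where the centre of the shaker's underside comes when it lies home in the rest: 35 mm to -x of the rest's origin and 30 mm above the worktop
- coaster: fixed round cork coaster, 90 mm diameter, 6 mm thick. Origin: centre of its underside
- bowl: loose white bowl, 120 mm across at the rim, 42 mm high, wall 4 mm, 0.45 kg. Origin: centre of its underside, inner floor 5 mm above it
- bead1: red ball, 12 mm diameter, 10 g, starts inside the shaker. Origin: its centre
- bead2: white ball, 12 mm diameter, 10 g, starts inside the shaker. Origin: its centre
- bead3: red ball, 12 mm diameter, 10 g, starts inside the shaker. Origin: its centre
- bead4: white ball, 12 mm diameter, 10 g, starts inside the shaker. Origin: its centre
- bead5: red ball, 12 mm diameter, 10 g, starts inside the shaker. Origin: its centre
- counter_bell: copper coloured hand bell with a wooden grip, 59 mm across, 90 mm high, loose bystander. Origin: centre of its underside
- small_cup: small steel cup, 43 mm across, 40 mm high, loose bystander. Origin: centre of its underside
- shell_box: closed shell-shaped silver box, 63 x 60 mm, 27 mm high, loose bystander. Origin: centre of its underside
- tall_cup: steel cup, 42 mm across, 88 mm high, loose bystander. Origin: centre of its underside

How it is judged:
On the way, in this order (a step that is already met when the one before it is completed fails the run):
1. the cap is unscrewed and lies top side up on the coaster, released, with the shaker still upright and all beads in it (horizontal distance between cap and coaster below 0.025 m and height (world z) of cap below 0.012 m and angle between cap's own z axis and vertical below 0.15 rad and contact force between the fingers and cap below 0.1 N and distance between each of bead1, bead2, bead3, bead4, bead5 and shaker below 0.095 m and angle between shaker's own z axis and vertical below 0.3 rad), for 0.2 s.
2. the open shaker lies in the sloping rest, let go, with all beads still in it (distance between shaker and rest_seat below 0.012 m and angle between shaker's own z axis and vertical between 0.55 and 0.85 rad and x of shaker_mouth in the frame of rest above 0.015 m and contact force between the fingers and shaker below 0.1 N and distance between each of bead1, bead2, bead3, bead4, bead5 and shaker below 0.095 m), for 0.2 s.
3. all five beads are in the bowl (horizontal distance between each of bead1, bead2, bead3, bead4, bead5 and bowl below 0.05 m and height (world z) of each of bead1, bead2, bead3, bead4, bead5 below 0.04 m), for 0.2 s.
At the end, for the whole second after the job is handed in: All five beads lie in the upright bowl; the cap lies top side up on the coaster, within 25 mm of its centre; the empty shaker lies still in the blue rest, its foot within 12 mm of the seat, leaning 32 to 49 degrees, mouth at the upper end; all let go (all of step 3 and horizontal distance between cap and coaster below 0.025 m and height (world z) of cap below 0.012 m and angle between each of cap, bowl's own z axis and vertical below 0.15 rad and contact force between the fingers and cap below 0.1 N and distance between shaker and rest_seat below 0.012 m and angle between shaker's own z axis and vertical between 0.55 and 0.85 rad and x of shaker_mouth in the frame of rest above 0.015 m and contact force between the fingers and shaker below 0.1 N and linear speed of shaker below 0.02 m/s); the robot touches nothing.
It fails at once if the bowl is shoved more than 40 mm (distance of bowl from where it was at the start of the episode above 0.04 m).
It fails at once if a bystander (bell, small cup, tall cup, shell box) is shoved more than 30 mm or knocked over (distance of any of counter_bell, small_cup, shell_box, tall_cup from where it was at the start of the episode above 0.03 m or angle between any of counter_bell, small_cup, shell_box, tall_cup's own z axis and vertical above 0.5 rad).
It also fails if it takes over 70 s, if anything falls off the work surface, if the arm or the gripper's body presses on something with over 40 N, if the wrist force passes 120 N, or if a joint passes its speed limit or range.

## Working session

There is one attempt and no reset: what is moved stays moved. The work goes in short steps, Python scripts to look and compute and a tool call to move; the robot and the scene stay as the last step left them, time stands still between calls to the robot, and variables do not carry over. Pictures are saved under pics/ and viewed, at most 10 in all, crops included, and the job is handed in when it is done.

Besides the shell and the picture viewer there is one more tool, called after "Call:" in YAML: its name, and indented under it one key for each argument. drive_tool: Moves the arm, as the interface text tells. Scaled input: -1 to 1 covers 0.02 m each way for a shift and 4 degrees each way for a turn. Its arguments: {"type":"object","properties":{"motion":{"type":"array"}},"required":["motion"]}

```bash
mkdir -p pics
cat > h.py <<'E'
import numpy as np, cv2
from scipy.spatial.transform import Rotation as R
from workcell import observe, eyes, order, bot
def snap(n,f):
    im=eyes.get_image(n); cv2.imwrite(f,im); return im
def ray(n,px):
    c=eyes.calibration(n);d=c['R'].T@np.linalg.inv(c['mtx'])@np.array([px[0],px[1],1.]);o=-c['R'].T@c['t'];return o,d/np.linalg.norm(d)
def atz(n,px,z):
    o,d=ray(n,px);return o+d*(z-o[2])/d[2]
def tri(a,b):
    (o1,d1),(o2,d2)=ray('side',a),ray('top',b)
    s=np.linalg.lstsq(np.c_[d1,-d2],o2-o1,rcond=None)[0]
    p,q=o1+s[0]*d1,o2+s[1]*d2;return (p+q)/2,np.linalg.norm(p-q)
def proj(n,X):
    c=eyes.calibration(n);v=c['mtx']@(c['R']@np.array(X)+c['t']);return v[:2]/v[2]
E
python3 - <<'E'
from h import *
for n in('side','top'):
    snap(n,f'pics/{n}0.png');c=eyes.calibration(n);print(n,c['mtx'][0,0],-c['R'].T@c['t'],c['R'])
s=observe();print(s['t'],s['tcp_pos'],s['orientation'],s['opening'],bot.nose_length)
E
```

```text
side 376.2753860837103 [ 0.55793175 -0.85145719  0.59500297] [[ 0.99987228  0.00302637 -0.01569273]
 [-0.01188249 -0.51586689 -0.85658634]
 [-0.01068771  0.85666341 -0.51576505]]
top 416.7922413148225 [0.46352414 0.00823124 1.08625308] [[-0.0136597  -0.99984085  0.0114756 ]
 [-0.99659376  0.01268008 -0.08148679]
 [ 0.08132831 -0.0125496  -0.99660836]]
0.1 [0.16931418 0.62699035 0.2305113 ] [-4.13093073e-01 -3.11389319e+00  2.84471210e-03] 0.09477645384004331 0.017
```

View pics/side0.png

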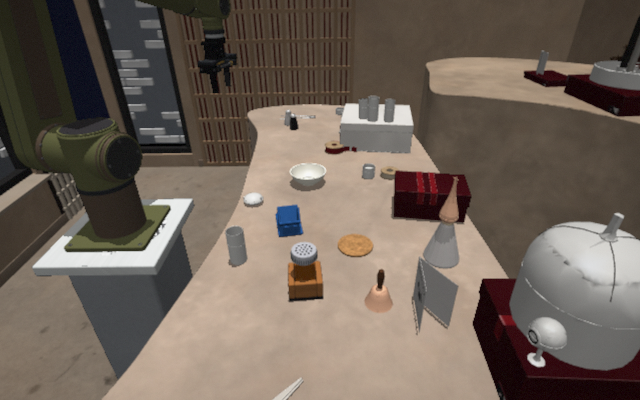

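View pics/top0.png

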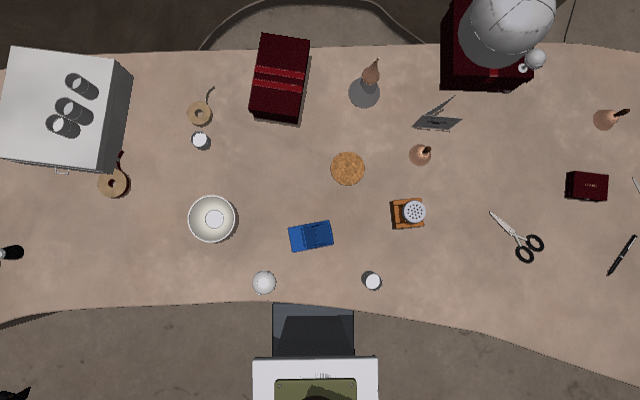

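The side view shows the shaker and stand at about (305,270), the cap at (303,252), the rest at (289,220), the coaster at (355,245), the bowl at (308,176) and the tall cup at (236,246). The top view shows the cap at (414,211), the stand at (407,214), the rest at (311,236), the coaster at (348,168) and the bowl at (213,219). Next I'll enlarge both.

Run:
```python
from h import *
t=cv2.imread('pics/top0.png');s=cv2.imread('pics/side0.png')
def crop(im,x,y,w,h,k):return cv2.resize(im[y:y+h,x:x+w],None,fx=k,fy=k,interpolation=cv2.INTER_CUBIC)
A=np.zeros((600,800,3),np.uint8)
def put(i,x,y):A[y:y+i.shape[0],x:x+i.shape[1]]=i
put(crop(t,380,190,50,48,8),0,0);put(crop(t,280,210,60,48,6),400,0)
put(crop(s,280,235,50,66,4),400,300);put(crop(s,268,198,40,44,4),600,300)
put(crop(t,180,145,200,108,2),0,384)
cv2.imwrite('pics/c1.png',A)
```

```text
(no output)
```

View pics/c1.png

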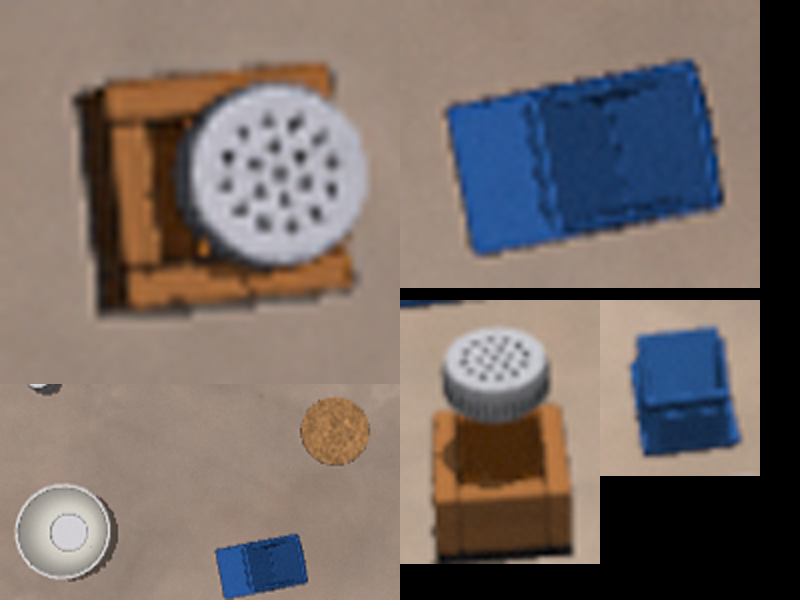

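The crop gives the cap top centre at top (414.3,211.3) and side (303.9,249.6). The stand's top-face corners in the top view are about (392.6,199.9), (420.8,197.6), (423.6,225.8), (395.5,227.6). The rest's foot corners are about (287.5,226.7), (328.7,219.6), (333.2,244.2), (292,251.7).

Run:
```python
from h import *
print([a for a in dir(bot) if a[0]!='_'])
cap,e=tri((303.9,249.6),(414.3,211.3));print('cap',cap,e)
st=np.array([atz('top',p,.046) for p in [(392.6,199.9),(420.8,197.6),(423.6,225.8),(395.5,227.6)]])
print('stand',st.mean(0));
for i in range(4):
    d=st[(i+1)%4]-st[i];print(np.linalg.norm(d),np.degrees(np.arctan2(d[1],d[0])))
rc=[(287.5,226.7),(328.7,219.6),(333.2,244.2),(292,251.7)]
r=np.array([atz('top',p,.0) for p in rc]);print('rest',r.mean(0))
for i in range(4):
    d=r[(i+1)%4]-r[i];print(np.linalg.norm(d),np.degrees(np.arctan2(d[1],d[0])))
# bowl and others
def blob(n,x0,y0,x1,y1,f):
    im=cv2.imread(f'pics/{n}0.png')[y0:y1,x0:x1];m=f(cv2.cvtColor(im,cv2.COLOR_BGR2HSV).astype(int));ys,xs=np.nonzero(m);return (xs.min()+xs.max())/2+x0,(ys.min()+ys.max())/2+y0,xs.ptp() if hasattr(xs,'ptp') else np.ptp(xs),np.ptp(ys)
print('bowl rim px (approx) 212.5,219 ->',atz('top',(212,218.7),.042),atz('side',(308,172),.042))
print('bowl floor',atz('top',(214,219),.005))
print('coaster',atz('top',(347.3,168.2),.006),atz('side',(355.5,245),.006))
for nm,p,z in[('tallcup',(373,281),.088),('shell',(264,283),.02),('bell base',(420,155),.02),('small',(200,140),.04)]:print(nm,atz('top',p,z))
```

```text
['IKError', 'nose_length']
cap [ 0.51564096 -0.23889769  0.10680838] 0.002746288988370308
stand [ 0.51414851 -0.23874737  0.046     ]
0.07135529997427184 -86.06639001186315
0.07096466036430468 -176.30088366840783
0.07060759472657978 92.87354762078195
0.06965936983625377 4.319663290715025
rest [0.46039574 0.00674201 0.        ]
0.10878846271495687 -80.99582708170163
0.06480863649418835 -170.55957049631382
0.10845723982188726 99.4540635149236
0.06566358410835534 9.726695436398671
bowl rim px (approx) 212.5,219 -> [0.50573257 0.25194328 0.042     ] [0.50979655 0.24407623 0.042     ]
bowl floor [0.50638403 0.25541555 0.005     ]
coaster [ 0.63477958 -0.09222622  0.006     ] [ 0.63831566 -0.09589139  0.006     ]
tallcup [ 0.35123474 -0.14013804  0.088     ]
shell [0.34271483 0.1252539  0.02      ]
bell base [ 0.66493807 -0.28063292  0.02      ]
small [0.70615223 0.2840801  0.04      ]
```

Run:
```python
from h import *
A=np.zeros((600,800,3),np.uint8)
O=np.array([.4604,.0067,0]);
for j,yaw in enumerate((99.2,-80.8)):
    Rz=R.from_euler('z',yaw,degrees=True).as_matrix()
    for i,(n,x0,y0) in enumerate((('top',282,212),('side',270,198))):
        k=8 if n=='side' else 7
        w,h=(int(400/k),int(300/k))
        im=cv2.imread(f'pics/{n}0.png')[y0:y0+h,x0:x0+w];im=cv2.resize(im,None,fx=k,fy=k,interpolation=cv2.INTER_CUBIC)
        P=lambda x,y,z:tuple(int(v) for v in (proj(n,O+Rz@np.array([x,y,z])/1000)-[x0,y0]+.5)*k)
        def L(pts,c):
            for a,b in zip(pts,pts[1:]):cv2.line(im,P(*a),P(*b),c,1)
        L([(-55,-33,0),(55,-33,0),(55,33,0),(-55,33,0),(-55,-33,0)],(255,255,255))
        L([(-19,-24,16.5),(12,-24,53),(12,24,53),(-19,24,16.5),(-19,-24,16.5)],(0,255,255))
        L([(-19,-24,16.5),(-51,-24,43.5),(-51,24,43.5),(-19,24,16.5)],(0,0,255))
        A[j*300:j*300+im.shape[0],i*400:i*400+im.shape[1]]=im
cv2.imwrite('pics/ov.png',A)
```

```text
(no output)
```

View pics/ov.png

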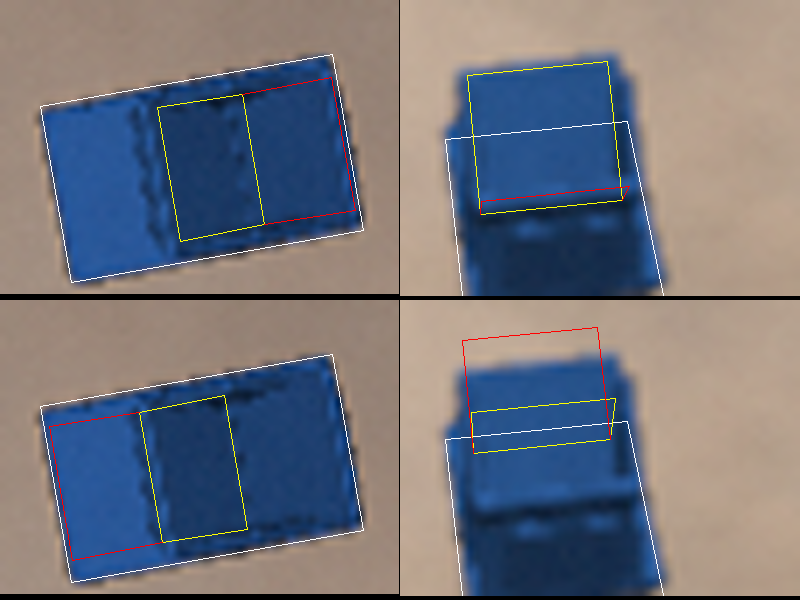

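Hypothesis A fits in both views: rest +x points to about 99° (towards the bowl), with its origin near (0.460, 0.007). The crease and the plate edges line up. Now I'll travel to above the cap.

Add to h.py:
```python
def down(yaw): # tool z down, jaw line (tool y) at yaw deg
    a=np.radians(yaw);y=np.array([np.cos(a),np.sin(a),0]);z=np.array([0,0,-1.]);return np.c_[np.cross(y,z),y,z]
def to(p,M=None):
    s=observe();T=R.from_rotvec(s['orientation']).as_matrix()
    y=np.degrees(np.arctan2(T[1,1],T[0,1]))
    print('t',round(s['t'],2),'tcp',np.round(s['tcp_pos'],4),'yaw',round(y,2),'tilt',np.round(T[:,2],3),'q',np.round(s['joint_pos'],2),'open',round(s['opening'],4))
    print('dp units',np.round(T.T@(np.array(p)-s['tcp_pos'])/.02,2))
    if M is not None: print('rot units',np.round(np.degrees(R.from_matrix(T.T@M).as_rotvec())/4,2))
```

```text
(no output)
```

Call:
drive_tool:
  motion:
    - {"dp":[-0.7,-0.93,0],"delta_rot":[0,0,0],"hand":95}
    - {"dp":[-0.7,-0.93,0],"delta_rot":[0,0,0],"hand":95}
    - {"dp":[-0.7,-0.93,0],"delta_rot":[0,0,0],"hand":95}
    - {"dp":[-0.7,-0.93,0],"delta_rot":[0,0,0],"hand":95}
    - {"dp":[-0.7,-0.93,0],"delta_rot":[0,0,0],"hand":95}
    - {"dp":[-0.7,-0.93,0],"delta_rot":[0,0,0],"hand":95}
    - {"dp":[-0.7,-0.93,0],"delta_rot":[0,0,0],"hand":95}
    - {"dp":[-0.7,-0.93,0],"delta_rot":[0,0,0],"hand":95}
    - {"dp":[-0.7,-0.93,0],"delta_rot":[0,0,0],"hand":95}
    - {"dp":[-0.7,-0.93,0],"delta_rot":[0,0,0],"hand":95}

```text
t: 0.93
tcp_pos: [0.2562, 0.4101, 0.2311]
orientation: [-0.413, -3.114, 0.001]
ft_force: [0.5, 1.2, -0.2]
opening: 0.0951
finger_force: 0.0
```

Call:
drive_tool:
  motion:
    - {"dp":[-0.7,-0.93,0],"delta_rot":[0,0,0],"hand":95}
    - {"dp":[-0.7,-0.93,0],"delta_rot":[0,0,0],"hand":95}
    - {"dp":[-0.7,-0.93,0],"delta_rot":[0,0,0],"hand":95}
    - {"dp":[-0.7,-0.93,0],"delta_rot":[0,0,0],"hand":95}
    - {"dp":[-0.7,-0.93,0],"delta_rot":[0,0,0],"hand":95}
    - {"dp":[-0.7,-0.93,0],"delta_rot":[0,0,0],"hand":95}
    - {"dp":[-0.7,-0.93,0],"delta_rot":[0,0,0],"hand":95}
    - {"dp":[-0.7,-0.93,0],"delta_rot":[0,0,0],"hand":95}
    - {"dp":[-0.7,-0.93,0],"delta_rot":[0,0,0],"hand":95}
    - {"dp":[-0.7,-0.93,0],"delta_rot":[0,0,0],"hand":95}

```text
t: 1.77
tcp_pos: [0.3428, 0.1942, 0.2312]
orientation: [-0.413, -3.114, 0.0]
ft_force: [0.6, 0.6, 0.2]
opening: 0.0948
finger_force: 0.0
```

Call:
drive_tool:
  motion:
    - {"dp":[-0.7,-0.93,0],"delta_rot":[0,0,0],"hand":95}
    - {"dp":[-0.7,-0.93,0],"delta_rot":[0,0,0],"hand":95}
    - {"dp":[-0.7,-0.93,0],"delta_rot":[0,0,0],"hand":95}
    - {"dp":[-0.7,-0.93,0],"delta_rot":[0,0,0],"hand":95}
    - {"dp":[-0.7,-0.93,0],"delta_rot":[0,0,0],"hand":95}
    - {"dp":[-0.7,-0.93,0],"delta_rot":[0,0,0],"hand":95}
    - {"dp":[-0.7,-0.93,0],"delta_rot":[0,0,0],"hand":95}
    - {"dp":[-0.7,-0.93,0],"delta_rot":[0,0,0],"hand":95}
    - {"dp":[-0.7,-0.93,0],"delta_rot":[0,0,0],"hand":95}
    - {"dp":[-0.7,-0.93,0],"delta_rot":[0,0,0],"hand":95}

```text
t: 2.6
tcp_pos: [0.4294, -0.0219, 0.2312]
orientation: [-0.414, -3.114, -0.0]
ft_force: [0.6, -0.4, -0.0]
opening: 0.0952
finger_force: 0.0
```

Call:
drive_tool:
  motion:
    - {"dp":[-0.7,-0.93,0],"delta_rot":[0,0,0],"hand":95}
    - {"dp":[-0.7,-0.93,0],"delta_rot":[0,0,0],"hand":95}
    - {"dp":[-0.7,-0.93,0],"delta_rot":[0,0,0],"hand":95}
    - {"dp":[-0.7,-0.93,0],"delta_rot":[0,0,0],"hand":95}
    - {"dp":[-0.7,-0.93,0],"delta_rot":[0,0,0],"hand":95}
    - {"dp":[-0.7,-0.93,0],"delta_rot":[0,0,0],"hand":95}
    - {"dp":[-0.7,-0.93,0],"delta_rot":[0,0,0],"hand":95}
    - {"dp":[-0.7,-0.93,0],"delta_rot":[0,0,0],"hand":95}
    - {"dp":[-0.7,-0.93,0],"delta_rot":[0,0,0],"hand":95}
    - {"dp":[-0.7,-0.93,0],"delta_rot":[0,0,0],"hand":95}

```text
t: 3.43
tcp_pos: [0.5161, -0.2378, 0.2309]
orientation: [-0.413, -3.113, -0.001]
ft_force: [0.8, 0.5, 0.6]
opening: 0.0949
finger_force: 0.0
```

Call:
drive_tool:
  motion:
    - {"dp":[0,0,0.2],"delta_rot":[0,0,1],"hand":95}
    - {"dp":[0,0,0.2],"delta_rot":[0,0,1],"hand":95}
    - {"dp":[0,0,0.2],"delta_rot":[0,0,1],"hand":95}
    - {"dp":[0,0,0.2],"delta_rot":[0,0,1],"hand":95}
    - {"dp":[0,0,0.2],"delta_rot":[0,0,1],"hand":95}
    - {"dp":[0,0,0.2],"delta_rot":[0,0,1],"hand":95}
    - {"dp":[0,0,0.2],"delta_rot":[0,0,1],"hand":95}
    - {"dp":[0,0,0.2],"delta_rot":[0,0,1],"hand":95}
    - {"dp":[0,0,0.2],"delta_rot":[0,0,1],"hand":95}
    - {"dp":[0,0,0.2],"delta_rot":[0,0,1],"hand":95}

```text
t: 4.27
tcp_pos: [0.5158, -0.2366, 0.1908]
orientation: [-1.458, -2.782, -0.0]
ft_force: [-0.1, -0.7, 0.5]
opening: 0.0948
finger_force: 0.0
```

Call:
drive_tool:
  motion:
    - {"dp":[0,0,0.2],"delta_rot":[0,0,1],"hand":95}
    - {"dp":[0,0,0.2],"delta_rot":[0,0,1],"hand":95}
    - {"dp":[0,0,0.2],"delta_rot":[0,0,1],"hand":95}
    - {"dp":[0,0,0.2],"delta_rot":[0,0,1],"hand":95}
    - {"dp":[0,0,0.2],"delta_rot":[0,0,1],"hand":95}
    - {"dp":[0,0,0.2],"delta_rot":[0,0,1],"hand":95}
    - {"dp":[0,0,0.2],"delta_rot":[0,0,1],"hand":95}
    - {"dp":[0,0,0.2],"delta_rot":[0,0,1],"hand":95}
    - {"dp":[0,0,0.2],"delta_rot":[0,0,1],"hand":95}
    - {"dp":[0,0,0.2],"delta_rot":[0,0,1],"hand":95}

```text
t: 5.1
tcp_pos: [0.5158, -0.2366, 0.1509]
orientation: [-2.321, -2.115, 0.001]
ft_force: [0.2, 0.5, -0.3]
opening: 0.095
finger_force: 0.0
```

```bash
python3 -c "
from h import *
to((.515,-.239,.104),down(-10))"
```

```text
t 5.1 tcp [ 0.5158 -0.2366  0.1509] yaw -5.32 tilt [-0.001  0.001 -1.   ] q [-0.52  0.01  1.91 -0.    1.22 -0.43] open 0.095
dp units [-0.12 -0.02  2.34]
rot units [-0.01 -0.01  1.17]
```

Call:
drive_tool:
  motion:
    - {"dp":[-0.12,0,0.6],"delta_rot":[0,0,0.6],"hand":95}
    - {"dp":[0,0,0.6],"delta_rot":[0,0,0.6],"hand":95}
    - {"dp":[0,0,0.6],"delta_rot":[0,0,0],"hand":80}
    - {"dp":[0,0,0.55],"delta_rot":[0,0,0],"hand":70}
    - {"dp":[0,0,0],"delta_rot":[0,0,0],"hand":60}
    - {"dp":[0,0,0],"delta_rot":[0,0,0],"hand":56}
    - {"dp":[0,0,0],"delta_rot":[0,0,0],"hand":50}
    - {"dp":[0,0,0],"delta_rot":[0,0,0],"hand":45}
    - {"dp":[0,0,0],"delta_rot":[0,0,0],"hand":45}
    - {"dp":[0,0,0],"delta_rot":[0,0,0],"hand":45}

```text
t: 5.93
tcp_pos: [0.5161, -0.2394, 0.1055]
orientation: [2.404, 2.021, -0.0]
ft_force: [-2.4, 0.7, 1.4]
opening: 0.0554
finger_force: 30.0
```

```bash
python3 -c "
from h import *
to((.515,-.239,.104),down(75))
im=snap('side','pics/s1.png');t=snap('top','pics/t1.png')
f=lambda a,x,y:cv2.resize(a[y:y+75,x:x+100],None,fx=4,fy=4,interpolation=2)
cv2.imwrite('pics/v1.png',np.hstack([f(im,255,215),f(t,365,175)]))"
```

```text
t 5.93 tcp [ 0.5161 -0.2394  0.1055] yaw -9.9 tilt [ 0. -0. -1.] q [-0.53  0.06  1.94 -0.    1.14 -0.36] open 0.0554
dp units [ 0.01 -0.06  0.07]
rot units [ 0.000e+00  1.000e-02 -2.123e+01]
```

View pics/v1.png

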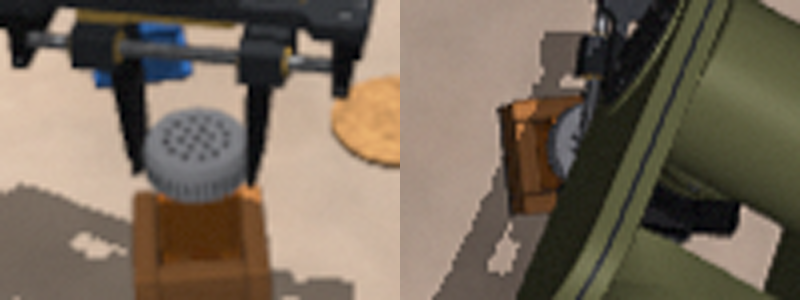

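The fingers hold the cap at its middle, at an opening of 55.4 mm. Next I turn it 84° anticlockwise.

Call:
drive_tool:
  motion:
    - {"dp":[0,0,0],"delta_rot":[0,0,-1],"hand":45}
    - {"dp":[0,0,0],"delta_rot":[0,0,-1],"hand":45}
    - {"dp":[0,0,0],"delta_rot":[0,0,-1],"hand":45}
    - {"dp":[0,0,0],"delta_rot":[0,0,-1],"hand":45}
    - {"dp":[0,0,0],"delta_rot":[0,0,-1],"hand":45}
    - {"dp":[0,0,0],"delta_rot":[0,0,-1],"hand":45}
    - {"dp":[0,0,0],"delta_rot":[0,0,-1],"hand":45}
    - {"dp":[0,0,0],"delta_rot":[0,0,-1],"hand":45}
    - {"dp":[0,0,0],"delta_rot":[0,0,-1],"hand":45}
    - {"dp":[0,0,0],"delta_rot":[0,0,-1],"hand":45}

```text
t: 6.87
tcp_pos: [0.5163, -0.2394, 0.1054]
orientation: [1.564, 2.724, -0.0]
ft_force: [-0.9, -0.3, 2.0]
opening: 0.0554
finger_force: 30.0
```

Call:
drive_tool:
  motion:
    - {"dp":[0,0,0],"delta_rot":[0,0,-1],"hand":45}
    - {"dp":[0,0,0],"delta_rot":[0,0,-1],"hand":45}
    - {"dp":[0,0,0],"delta_rot":[0,0,-1],"hand":45}
    - {"dp":[0,0,0],"delta_rot":[0,0,-1],"hand":45}
    - {"dp":[0,0,0],"delta_rot":[0,0,-1],"hand":45}
    - {"dp":[0,0,0],"delta_rot":[0,0,-1],"hand":45}
    - {"dp":[0,0,0],"delta_rot":[0,0,-1],"hand":45}
    - {"dp":[0,0,0],"delta_rot":[0,0,-1],"hand":45}
    - {"dp":[0,0,0],"delta_rot":[0,0,-1],"hand":45}
    - {"dp":[0,0,0],"delta_rot":[0,0,-1],"hand":45}

```text
t: 7.7
tcp_pos: [0.5164, -0.2396, 0.1054]
orientation: [0.538, 3.094, -0.001]
ft_force: [0.1, -0.4, 1.7]
opening: 0.0559
finger_force: 30.0
```

Call:
drive_tool:
  motion:
    - {"dp":[0,0,0],"delta_rot":[0,0,-1],"hand":45}
    - {"dp":[0,0,0],"delta_rot":[0,0,0],"hand":45}
    - {"dp":[0,0,-0.2],"delta_rot":[0,0,0],"hand":45}
    - {"dp":[0,0,-0.2],"delta_rot":[0,0,0],"hand":45}
    - {"dp":[0,0,-0.2],"delta_rot":[0,0,0],"hand":45}
    - {"dp":[0,0,-0.2],"delta_rot":[0,0,0],"hand":45}
    - {"dp":[0,0,-0.2],"delta_rot":[0,0,0],"hand":45}

```text
t: 8.28
tcp_pos: [0.516, -0.2391, 0.1251]
orientation: [0.436, 3.111, 0.0]
ft_force: [0.9, -0.5, -0.3]
opening: 0.0555
finger_force: 30.0
```

```bash
python3 -c "
from h import *
to((.6365,-.094,.15),down(75))
print(proj('side',(.516,-.239,.1075)))
im=snap('side','pics/s2.png')
cv2.imwrite('pics/v2.png',cv2.resize(im[215:290,255:355],None,fx=4,fy=4,interpolation=2))"
```

```text
t 8.28 tcp [ 0.516  -0.2391  0.1251] yaw 74.06 tilt [ 0.  0. -1.] q [-0.53  0.04  1.93  0.    1.18 -1.82] open 0.0555
dp units [-3.8   8.63 -1.24]
rot units [ 0.    0.   -0.24]
[303.39620138 249.42473183]
```

View pics/v2.png

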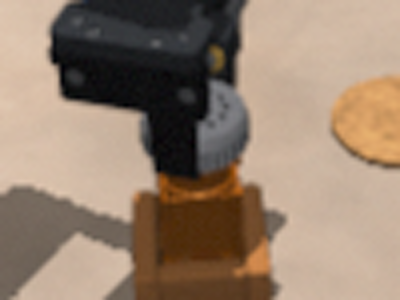

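The cap is free: the amber neck shows beneath it and no force pulls it down. Now to the coaster.

Call:
drive_tool:
  motion:
    - {"dp":[0,0,-0.8],"delta_rot":[0,0,0],"hand":45}
    - {"dp":[0,0,-0.44],"delta_rot":[0,0,0],"hand":45}
    - {"dp":[-0.38,0.86,0],"delta_rot":[0,0,0],"hand":45}
    - {"dp":[-0.38,0.86,0],"delta_rot":[0,0,0],"hand":45}
    - {"dp":[-0.38,0.86,0],"delta_rot":[0,0,0],"hand":45}
    - {"dp":[-0.38,0.86,0],"delta_rot":[0,0,0],"hand":45}
    - {"dp":[-0.38,0.86,0],"delta_rot":[0,0,0],"hand":45}
    - {"dp":[-0.38,0.86,0],"delta_rot":[0,0,0],"hand":45}
    - {"dp":[-0.38,0.86,0],"delta_rot":[0,0,0],"hand":45}
    - {"dp":[-0.38,0.86,0],"delta_rot":[0,0,0],"hand":45}

```text
t: 9.17
tcp_pos: [0.6129, -0.1228, 0.15]
orientation: [0.435, 3.11, -0.0]
ft_force: [-0.1, -0.7, -0.3]
opening: 0.0556
finger_force: 30.0
```

Call:
drive_tool:
  motion:
    - {"dp":[-0.38,0.86,0],"delta_rot":[0,0,0],"hand":45}
    - {"dp":[-0.38,0.86,0],"delta_rot":[0,0,0],"hand":45}
    - {"dp":[0,0,0.8],"delta_rot":[0,0,0],"hand":45}
    - {"dp":[0,0,0.8],"delta_rot":[0,0,0],"hand":45}
    - {"dp":[0,0,0.8],"delta_rot":[0,0,0],"hand":45}
    - {"dp":[0,0,0.8],"delta_rot":[0,0,0],"hand":45}
    - {"dp":[0,0,0.8],"delta_rot":[0,0,0],"hand":45}
    - {"dp":[0,0,0.8],"delta_rot":[0,0,0],"hand":45}
    - {"dp":[0,0,0.6],"delta_rot":[0,0,0],"hand":45}
    - {"dp":[0,0,0],"delta_rot":[0,0,0],"hand":45}

```text
t: 10.0
tcp_pos: [0.6342, -0.0941, 0.0384]
orientation: [-0.434, -3.106, -0.001]
ft_force: [-1.0, -0.6, -1.1]
opening: 0.0559
finger_force: 30.0
```

```bash
python3 -c "
from h import *
to((.6365,-.094,.0245),down(75));print(observe()['ft_force'])"
```

```text
t 10.0 tcp [ 0.6342 -0.0941  0.0384] yaw 74.08 tilt [-0.005  0.001 -1.   ] q [-0.23  0.29  1.8   0.    1.05 -1.52] open 0.0559
dp units [-0.11  0.04  0.69]
rot units [-0.   -0.07 -0.23]
[-0.99883542 -0.64764272 -1.1247609 ]
```

Call:
drive_tool:
  motion:
    - {"dp":[-0.05,0.04,0.3],"delta_rot":[0,0,0],"hand":45}
    - {"dp":[0,0,0.2],"delta_rot":[0,0,0],"hand":45}
    - {"dp":[0,0,0],"delta_rot":[0,0,0],"hand":45}
    - {"dp":[0,0,0],"delta_rot":[0,0,0],"hand":45}

```text
t: 10.33
tcp_pos: [0.6378, -0.0942, 0.032]
orientation: [0.435, 3.111, -0.0]
ft_force: [-0.1, -0.9, 0.2]
opening: 0.0557
finger_force: 30.0
```

```bash
python3 -c "
from h import *
to((.6365,-.094,.0245),down(75));print(observe()['ft_force'])"
```

```text
t 10.33 tcp [ 0.6378 -0.0942  0.032 ] yaw 74.09 tilt [ 0.001 -0.    -1.   ] q [-0.23  0.3   1.8  -0.    1.04 -1.52] open 0.0557
dp units [ 0.06 -0.01  0.38]
rot units [ 0.    0.01 -0.23]
[-0.11620828 -0.87960062  0.24310984]
```

Call:
drive_tool:
  motion:
    - {"dp":[0,0,0.15],"delta_rot":[0,0,0],"hand":45}
    - {"dp":[0,0,0.15],"delta_rot":[0,0,0],"hand":45}
    - {"dp":[0,0,0.08],"delta_rot":[0,0,0],"hand":45}
    - {"dp":[0,0,0],"delta_rot":[0,0,0],"hand":45}
    - {"dp":[0,0,0],"delta_rot":[0,0,0],"hand":45}

```text
t: 10.75
tcp_pos: [0.6373, -0.0941, 0.0237]
orientation: [-0.435, -3.111, -0.0]
ft_force: [-0.1, 0.0, -1.4]
opening: 0.0557
finger_force: 30.0
```

```bash
python3 -c "
from h import *
to((.6365,-.094,.0235),down(75));print(observe()['ft_force'])"
```

```text
t 10.75 tcp [ 0.6373 -0.0941  0.0237] yaw 74.08 tilt [-0.  0. -1.] q [-0.23  0.31  1.8   0.    1.03 -1.52] open 0.0557
dp units [ 0.04 -0.01  0.01]
rot units [-0.   -0.   -0.23]
[-0.06506952  0.03546368 -1.37040056]
```

Call:
drive_tool:
  motion:
    - {"dp":[0,0,0],"delta_rot":[0,0,0],"hand":65}
    - {"dp":[0,0,0],"delta_rot":[0,0,0],"hand":80}
    - {"dp":[0,0,0],"delta_rot":[0,0,0],"hand":95}
    - {"dp":[0,0,-0.3],"delta_rot":[0,0,0],"hand":95}
    - {"dp":[0,0,-0.8],"delta_rot":[0,0,0],"hand":95}
    - {"dp":[0,0,-1],"delta_rot":[0,0,0],"hand":95}
    - {"dp":[0,0,-1],"delta_rot":[0,0,0],"hand":95}
    - {"dp":[0,0,-1],"delta_rot":[0,0,0],"hand":95}
    - {"dp":[0,0,-1],"delta_rot":[0,0,0],"hand":95}
    - {"dp":[0,0,-1],"delta_rot":[0,0,0],"hand":95}

```text
t: 11.58
tcp_pos: [0.6374, -0.0941, 0.1475]
orientation: [0.435, 3.111, -0.0]
ft_force: [0.4, -0.2, 0.2]
opening: 0.0949
finger_force: 0.0
```

Call:
drive_tool:
  motion:
    - {"dp":[0.384,-0.864,0],"delta_rot":[0,0,0],"hand":95}
    - {"dp":[0.384,-0.864,0],"delta_rot":[0,0,0],"hand":95}
    - {"dp":[0.384,-0.864,0],"delta_rot":[0,0,0],"hand":95}
    - {"dp":[0.384,-0.864,0],"delta_rot":[0,0,0],"hand":95}
    - {"dp":[0.384,-0.864,0],"delta_rot":[0,0,0],"hand":95}
    - {"dp":[0.384,-0.864,0],"delta_rot":[0,0,0],"hand":95}
    - {"dp":[0.384,-0.864,0],"delta_rot":[0,0,0],"hand":95}
    - {"dp":[0.384,-0.864,0],"delta_rot":[0,0,0],"hand":95}
    - {"dp":[0.384,-0.864,0],"delta_rot":[0,0,0],"hand":95}
    - {"dp":[0.384,-0.864,0],"delta_rot":[0,0,0],"hand":95}

```text
t: 12.42
tcp_pos: [0.5156, -0.2399, 0.1466]
orientation: [0.435, 3.111, -0.0]
ft_force: [0.5, 0.0, -0.2]
opening: 0.0946
finger_force: 0.0
```

Call:
drive_tool:
  motion:
    - {"dp":[0,0,0],"delta_rot":[0,0,1],"hand":95}
    - {"dp":[0,0,0],"delta_rot":[0,0,1],"hand":95}
    - {"dp":[0,0,0],"delta_rot":[0,0,1],"hand":95}
    - {"dp":[0,0,0],"delta_rot":[0,0,1],"hand":95}
    - {"dp":[0,0,0],"delta_rot":[0,0,1],"hand":95}
    - {"dp":[0,0,0],"delta_rot":[0,0,1],"hand":95}
    - {"dp":[0,0,0],"delta_rot":[0,0,1],"hand":95}
    - {"dp":[0,0,0],"delta_rot":[0,0,1],"hand":95}
    - {"dp":[0,0,0],"delta_rot":[0,0,1],"hand":95}

```text
t: 13.17
tcp_pos: [0.5162, -0.2393, 0.1465]
orientation: [1.38, 2.822, -0.0]
ft_force: [0.5, -0.6, 0.3]
opening: 0.095
finger_force: 0.0
```

Call:
drive_tool:
  motion:
    - {"dp":[0,0,0],"delta_rot":[0,0,1],"hand":95}
    - {"dp":[0,0,0],"delta_rot":[0,0,1],"hand":95}
    - {"dp":[0,0,0],"delta_rot":[0,0,1],"hand":95}
    - {"dp":[0,0,0],"delta_rot":[0,0,1],"hand":95}
    - {"dp":[0,0,0],"delta_rot":[0,0,1],"hand":95}
    - {"dp":[0,0,0],"delta_rot":[0,0,1],"hand":95}
    - {"dp":[0,0,0],"delta_rot":[0,0,1],"hand":95}
    - {"dp":[0,0,0],"delta_rot":[0,0,1],"hand":95}
    - {"dp":[0,0,0],"delta_rot":[0,0,0.4],"hand":95}
    - {"dp":[0,0,0],"delta_rot":[0,0,0],"hand":95}

```text
t: 14.0
tcp_pos: [0.5162, -0.2393, 0.1465]
orientation: [2.133, 2.306, 0.0]
ft_force: [-0.6, 0.6, 0.5]
opening: 0.0954
finger_force: 0.0
```

```bash
python3 -c "
from h import *
to((.516,-.2392,.070),down(4))
im=snap('side','pics/s3.png')
cv2.imwrite('pics/v3.png',cv2.resize(im[215:290,280:400],None,fx=5,fy=5,interpolation=2))"
```

```text
t 14.0 tcp [ 0.5162 -0.2393  0.1465] yaw 4.46 tilt [ 0.001 -0.    -1.   ] q [-0.53  0.01  1.91  0.    1.21 -0.61] open 0.0954
dp units [ 0.01 -0.01  3.82]
rot units [0.01 0.01 0.12]
```

View pics/v3.png

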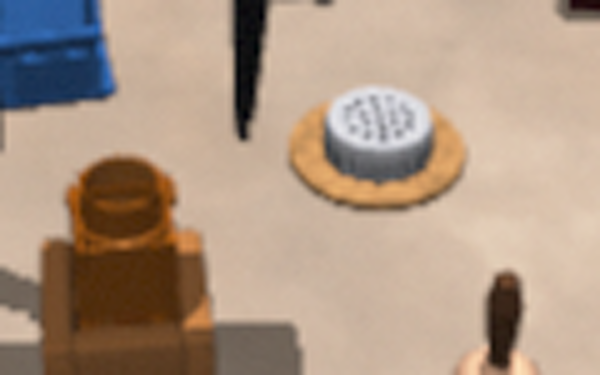

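The cap sits top side up in the middle of the coaster, and the open shaker stands upright in its stand. Now I'll grasp the shaker.

Call:
drive_tool:
  motion:
    - {"dp":[0,0,0.8],"delta_rot":[0,0,0.12],"hand":95}
    - {"dp":[0,0,0.8],"delta_rot":[0,0,0],"hand":95}
    - {"dp":[0,0,0.8],"delta_rot":[0,0,0],"hand":80}
    - {"dp":[0,0,0.8],"delta_rot":[0,0,0],"hand":70}
    - {"dp":[0,0,0.5],"delta_rot":[0,0,0],"hand":60}
    - {"dp":[0,0,0.3],"delta_rot":[0,0,0],"hand":50}
    - {"dp":[0,0,0.05],"delta_rot":[0,0,0],"hand":44}
    - {"dp":[0,0,0],"delta_rot":[0,0,0],"hand":38}
    - {"dp":[0,0,0],"delta_rot":[0,0,0],"hand":35}
    - {"dp":[0,0,0],"delta_rot":[0,0,0],"hand":35}

```text
t: 14.88
tcp_pos: [0.5169, -0.2397, 0.0661]
orientation: [2.141, 2.296, 0.001]
ft_force: [-1.6, 0.1, 1.2]
opening: 0.0468
finger_force: 0.6
```

```bash
python3 -c "
from h import *
to((.516,-.2392,.16),down(4));s=observe();print(s['finger_force'],s['ft_force'])"
```

```text
t 14.88 tcp [ 0.5169 -0.2397  0.0661] yaw 4.01 tilt [ 0.002 -0.001 -1.   ] q [-0.53  0.11  1.96 -0.    1.07 -0.6 ] open 0.0468
dp units [ 0.02 -0.03 -4.69]
rot units [0.02 0.02 0.  ]
0.5578588472053525 [-1.61422403  0.08523877  1.21399461]
```

Call:
drive_tool:
  motion:
    - {"dp":[0,0,0],"delta_rot":[0,0,0],"hand":35}
    - {"dp":[0,0,0],"delta_rot":[0,0,0],"hand":35}
    - {"dp":[0,0,0],"delta_rot":[0,0,0],"hand":35}

```text
t: 15.13
tcp_pos: [0.5167, -0.2397, 0.066]
orientation: [2.141, 2.296, 0.0]
ft_force: [-1.3, 0.1, 3.3]
opening: 0.0444
finger_force: 30.0
```

Call:
drive_tool:
  motion:
    - {"dp":[0,0,-0.15],"delta_rot":[0,0,0],"hand":35}
    - {"dp":[0,0,-0.15],"delta_rot":[0,0,0],"hand":35}
    - {"dp":[0,0,-0.2],"delta_rot":[0,0,0],"hand":35}
    - {"dp":[0,0,-0.2],"delta_rot":[0,0,0],"hand":35}
    - {"dp":[0,0,0],"delta_rot":[0,0,0],"hand":35}

```text
t: 15.55
tcp_pos: [0.5164, -0.2394, 0.0796]
orientation: [2.142, 2.297, 0.0]
ft_force: [0.3, 0.1, -2.1]
opening: 0.0447
finger_force: 30.0
```

```bash
python3 -c "
from h import *
to((.516,-.2392,.16),down(4));s=observe();print(s['finger_force'],s['ft_force'],s['torque'])
im=snap('side','pics/s4.png')
cv2.imwrite('pics/v4.png',cv2.resize(im[225:305,270:350],None,fx=7,fy=7,interpolation=2))"
```

```text
t 15.55 tcp [ 0.5164 -0.2394  0.0796] yaw 4.01 tilt [ 0.001 -0.001 -1.   ] q [-0.53  0.09  1.96 -0.    1.09 -0.6 ] open 0.0447
dp units [ 0.01 -0.02 -4.02]
rot units [0.01 0.01 0.  ]
29.99962655478157 [ 0.26877742  0.11401585 -2.09727968] [-0.062608    0.02185135 -0.02117528]
```

View pics/v4.png

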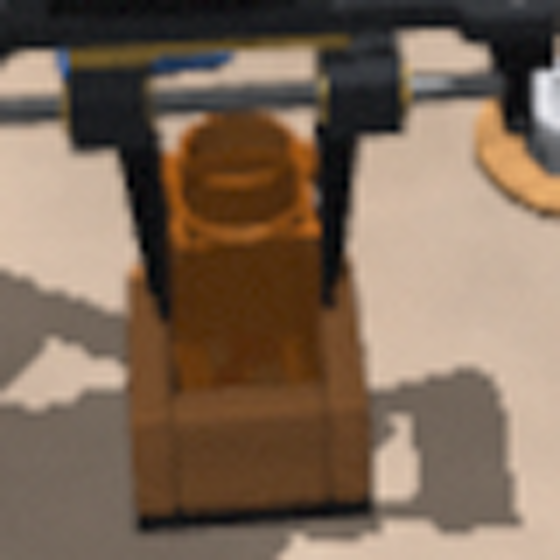

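The shaker is lifted about 13 mm and hangs upright between the fingers. The weight reading of about 2.3 N fits. Lifting it clear now.

Call:
drive_tool:
  motion:
    - {"dp":[0,0,-0.3],"delta_rot":[0,0,0],"hand":35}
    - {"dp":[0,0,-0.5],"delta_rot":[0,0,0],"hand":35}
    - {"dp":[0,0,-0.6],"delta_rot":[0,0,0],"hand":35}
    - {"dp":[0,0,-0.7],"delta_rot":[0,0,0],"hand":35}
    - {"dp":[0,0,-0.7],"delta_rot":[0,0,0],"hand":35}
    - {"dp":[0,0,-0.7],"delta_rot":[0,0,0],"hand":35}
    - {"dp":[0,0,-0.7],"delta_rot":[0,0,0],"hand":35}
    - {"dp":[0,0,-0.6],"delta_rot":[0,0,0],"hand":35}
    - {"dp":[0,0,-0.3],"delta_rot":[0,0,0],"hand":35}

```text
t: 16.35
tcp_pos: [0.517, -0.2398, 0.1839]
orientation: [2.14, 2.295, 0.001]
ft_force: [0.8, -0.0, -3.0]
opening: 0.0445
finger_force: 30.0
```

```bash
cat > rest.py <<'E'
from h import *
# rest frame and target tool pose for shaker (tool z = -shaker z, jaw along rest y), grasp dist g of TCP from underside along axis
O=np.array([.4604,.0067,0]);yaw=np.radians(99.2)
X=np.array([np.cos(yaw),np.sin(yaw),0]);Y=np.array([-X[1],X[0],0]);Z=np.array([0,0,1.])
l=np.radians(40);a=np.sin(l)*X+np.cos(l)*Z   # shaker axis in rest
n=-np.cos(l)*X+np.sin(l)*Z                    # away from back plate
seat=O-.035*X+.030*Z
M=np.c_[np.cross(-Y,-a),-Y,-a]                # tool y = -rest y (yaw 9.2)
E
python3 -c "
from rest import *
g=.060  # TCP z .066 - .006
for off in(.08,.04,.0):
    p=seat+a*(g+off);print(off,p);to(p,M)
print(M)
im=snap('side','pics/s5.png')"
```

```text
0.08 [0.45160809 0.06098289 0.13724622]
t 16.35 tcp [ 0.517  -0.2398  0.1839] yaw 4.0 tilt [ 0.003 -0.002 -1.   ] q [-0.53 -0.02  1.88 -0.    1.28 -0.6 ] open 0.0445
dp units [15.24 -2.22  2.29]
rot units [-0.41 -9.96 -1.26]
0.04 [0.45571888 0.03560213 0.10660444]
t 16.35 tcp [ 0.517  -0.2398  0.1839] yaw 4.0 tilt [ 0.003 -0.002 -1.   ] q [-0.53 -0.02  1.88 -0.    1.28 -0.6 ] open 0.0445
dp units [13.96 -2.11  3.83]
rot units [-0.41 -9.96 -1.26]
0.0 [0.45982966 0.01022137 0.07596267]
t 16.35 tcp [ 0.517  -0.2398  0.1839] yaw 4.0 tilt [ 0.003 -0.002 -1.   ] q [-0.53 -0.02  1.88 -0.    1.28 -0.6 ] open 0.0445
dp units [12.68 -2.    5.36]
rot units [-0.41 -9.96 -1.26]
[[-0.1224761   0.98713627  0.10276965]
 [ 0.75619025  0.15988119 -0.63451896]
 [-0.64278761 -0.         -0.76604444]]
```

Call:
drive_tool:
  motion:
    - {"dp":[0.5,-0.1,0],"delta_rot":[0,0,0],"hand":35}
    - {"dp":[0.9,-0.14,0],"delta_rot":[0,0,0],"hand":35}
    - {"dp":[0.9,-0.14,0],"delta_rot":[0,0,0],"hand":35}
    - {"dp":[0.9,-0.14,0],"delta_rot":[0,0,0],"hand":35}
    - {"dp":[0.9,-0.14,0],"delta_rot":[0,0,0],"hand":35}
    - {"dp":[0.9,-0.14,0],"delta_rot":[0,0,0],"hand":35}
    - {"dp":[0.9,-0.14,0],"delta_rot":[0,0,0],"hand":35}
    - {"dp":[0.9,-0.14,0],"delta_rot":[0,0,0],"hand":35}
    - {"dp":[0.9,-0.14,0],"delta_rot":[0,0,0],"hand":35}
    - {"dp":[0.9,-0.14,0],"delta_rot":[0,0,0],"hand":35}

```text
t: 17.23
tcp_pos: [0.475, -0.0671, 0.1792]
orientation: [-2.14, -2.296, 0.002]
ft_force: [0.3, 0.3, -2.8]
opening: 0.0449
finger_force: 30.0
```

Call:
drive_tool:
  motion:
    - {"dp":[0.9,-0.14,0],"delta_rot":[0,0,0],"hand":35}
    - {"dp":[0.9,-0.14,0],"delta_rot":[0,0,0],"hand":35}
    - {"dp":[0.9,-0.14,0],"delta_rot":[0,0,0],"hand":35}
    - {"dp":[0.9,-0.14,0],"delta_rot":[0,0,0],"hand":35}
    - {"dp":[0.9,-0.14,0],"delta_rot":[0,0,0],"hand":35}
    - {"dp":[0.9,-0.14,0],"delta_rot":[0,0,0],"hand":35}
    - {"dp":[0.9,-0.14,0],"delta_rot":[0,0,0],"hand":35}
    - {"dp":[0.4,-0.1,0],"delta_rot":[0,0,-0.6],"hand":35}
    - {"dp":[0,0,0],"delta_rot":[0,0,-0.6],"hand":35}

```text
t: 17.98
tcp_pos: [0.444, 0.0647, 0.1795]
orientation: [-2.035, -2.391, 0.002]
ft_force: [-0.4, 0.2, -2.2]
opening: 0.0445
finger_force: 30.0
```

Call:
drive_tool:
  motion:
    - {"dp":[0,0,0],"delta_rot":[0,-0.6,0],"hand":35}
    - {"dp":[0,0,0],"delta_rot":[0,-0.8,0],"hand":35}
    - {"dp":[0,0,0],"delta_rot":[0,-0.8,0],"hand":35}
    - {"dp":[0,0,0],"delta_rot":[0,-0.8,0],"hand":35}
    - {"dp":[0,0,0],"delta_rot":[0,-0.8,0],"hand":35}
    - {"dp":[0,0,0],"delta_rot":[0,-0.8,0],"hand":35}
    - {"dp":[0,0,0],"delta_rot":[0,-0.8,0],"hand":35}
    - {"dp":[0,0,0],"delta_rot":[0,-0.8,0],"hand":35}
    - {"dp":[0,0,0],"delta_rot":[0,-0.8,0],"hand":35}
    - {"dp":[0,0,0],"delta_rot":[0,-0.8,0],"hand":35}

```text
t: 18.82
tcp_pos: [0.445, 0.063, 0.18]
orientation: [1.745, 2.041, -0.491]
ft_force: [-0.2, 0.2, -2.9]
opening: 0.0448
finger_force: 30.0
```

Call:
drive_tool:
  motion:
    - {"dp":[0,0,0],"delta_rot":[0,-0.8,0],"hand":35}
    - {"dp":[0,0,0],"delta_rot":[0,-0.8,0],"hand":35}
    - {"dp":[0,0,0],"delta_rot":[0,-0.6,0],"hand":35}
    - {"dp":[0,0,0],"delta_rot":[0,0,0],"hand":35}

```text
t: 19.15
tcp_pos: [0.4443, 0.0634, 0.1785]
orientation: [1.653, 1.938, -0.607]
ft_force: [0.2, -0.2, -2.6]
opening: 0.0446
finger_force: 30.0
```

```bash
python3 -c "
from rest import *
g=.060
to(seat+a*(g+.06)+n*.003,M)
im=snap('side','pics/s6.png');t=snap('top','pics/t6.png')
f=lambda a,x,y:cv2.resize(a[y:y+90,x:x+80],None,fx=5,fy=5,interpolation=2)
cv2.imwrite('pics/v6.png',np.hstack([f(im,250,165),f(t,275,190)]))"
```

```text
t 19.15 tcp [0.4443 0.0634 0.1785] yaw 8.98 tilt [ 0.097 -0.636 -0.766] q [ 0.41 -0.15  2.13 -0.68  1.42  0.44] open 0.0446
dp units [1.04 0.36 2.69]
rot units [-0.09  0.    0.  ]
```

View pics/v6.png

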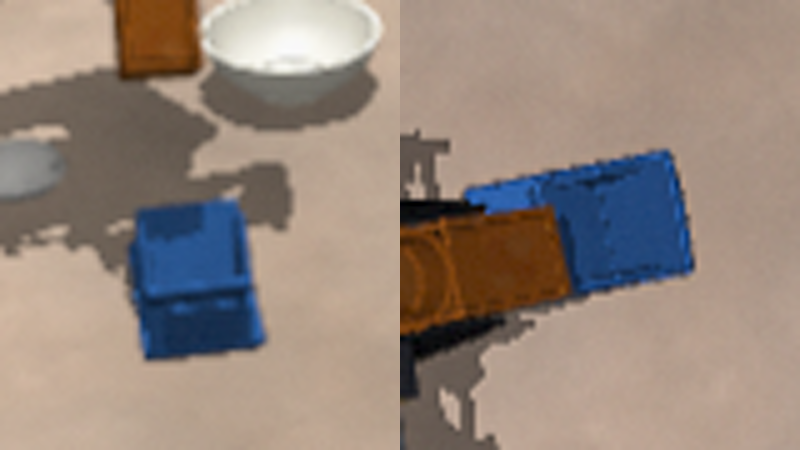

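Top view: the shaker hangs leaning, its lower edge at about (306,231)-(309.6,250), roughly parallel to the rest. It is still clear of the rest. I'll check the predicted edge against these pixels.

```bash
python3 -c "
from rest import *
s=observe();T=R.from_rotvec(s['orientation']).as_matrix();p=s['tcp_pos']
for sg in(1,-1):print(proj('top',p+T@np.array([-.021,sg*.021,.060])),proj('top',p+T@np.array([.021,sg*.021,.060])))
for sg in(1,-1):print('side',[proj('side',p+T@np.array([x,sg*.021,.060])) for x in(-.021,.021)])
print('n in tool',T.T@n,'pix->', [atz('top',q,(p+T@np.array([0,0,.06]))[2]) for q in ((306,231),(309.6,250))], p+T@np.array([0,0,.06]))
"
```

```text
[307.9239472  229.50910109] [294.22997887 232.01904137]
[311.05450902 248.04297367] [297.22711654 250.05842867]
side [array([290.47815788, 176.30530651]), array([289.96200187, 179.76967558])]
side [array([274.16576503, 177.64286206]), array([274.31396387, 181.07032166])]
n in tool [-0.99999595  0.00252305 -0.00131505] pix-> [array([0.47117085, 0.01675244, 0.13380415]), array([0.4280394 , 0.00909639, 0.13380415])] [0.45107617 0.02492686 0.13380415]
```

The held shaker sits about 2 mm towards −x of the nominal pose, so I'll shift by that and then slide in along the axis.

Call:
drive_tool:
  motion:
    - {"dp":[0.35,0.16,0.9],"delta_rot":[-0.09,0,0],"hand":35}
    - {"dp":[0.35,0.15,0.9],"delta_rot":[0,0,0],"hand":35}
    - {"dp":[0.34,0.15,0.9],"delta_rot":[0,0,0],"hand":35}
    - {"dp":[0,0,0.5],"delta_rot":[0,0,0],"hand":35}
    - {"dp":[0,0,0.5],"delta_rot":[0,0,0],"hand":35}
    - {"dp":[0,0,0],"delta_rot":[0,0,0],"hand":35}
    - {"dp":[0,0,0],"delta_rot":[0,0,0],"hand":35}

```text
t: 19.83
tcp_pos: [0.4618, 0.0315, 0.1154]
orientation: [1.652, 1.926, -0.599]
ft_force: [-4.5, -0.3, 12.2]
opening: 0.0449
finger_force: 30.4
```

```bash
python3 -c "
from rest import *
to(seat+a*.060+n*.003-Y*.002,M);print(observe()['ft_force'])
im=snap('top','pics/t7.png')
s=observe();T=R.from_rotvec(s['orientation']).as_matrix();p=s['tcp_pos']
for sg in(1,-1):print(proj('top',p+T@np.array([-.021,sg*.021,.060])))
x0,y0=290,205
f=lambda a:cv2.resize(a[y0:y0+50,x0:x0+60],None,fx=10,fy=10,interpolation=2)
cv2.imwrite('pics/v7.png',f(im))"
```

```text
t 19.83 tcp [0.4618 0.0315 0.1154] yaw 8.9 tilt [ 0.106 -0.638 -0.763] q [ 0.33 -0.06  2.17 -0.73  1.27  0.49] open 0.0449
dp units [ 0.34 -0.18  2.17]
rot units [ 0.03  0.08 -0.12]
[-4.53124975 -0.33837425 12.21376828]
[321.12011973 222.56745563]
[324.08890171 239.86159156]
```

View pics/v7.png

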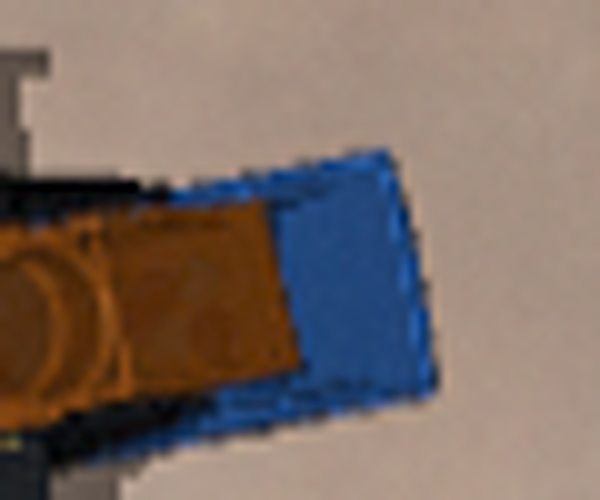

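Top view: the shaker's lower edge is at about (316,224.8)-(319.5,241.3), some 5 px from the prediction, and the upward force is 12 N. So the shaker has pivoted in the pads and its back edge is on the end of the back plate. I'll back off and measure its real tilt by code, since the picture allowance is used up.

Call:
drive_tool:
  motion:
    - {"dp":[-0.3,-0.1,-0.4],"delta_rot":[0,0,0],"hand":35}
    - {"dp":[-0.3,-0.1,-0.6],"delta_rot":[0,0,0],"hand":35}
    - {"dp":[0,0,0],"delta_rot":[0,0,0],"hand":35}
    - {"dp":[0,0,0],"delta_rot":[0,0,0],"hand":35}

```text
t: 20.22
tcp_pos: [0.4564, 0.0362, 0.1352]
orientation: [1.653, 1.932, -0.592]
ft_force: [0.2, -0.3, -3.3]
opening: 0.0449
finger_force: 29.9
```

```bash
cat > sh.py <<'E'
from rest import *
from scipy.optimize import least_squares
def mask(n):
    h=cv2.cvtColor(eyes.get_image(n),cv2.COLOR_BGR2HSV);m=cv2.inRange(h,(5,170,60),(20,255,255))
    k,l,st,c=cv2.connectedComponentsWithStats(m);return l,st,c
def model(T,p,d,s,lat,g=.060):
    # shaker pose: rotate by d deg about tool y through grasp point, slide s along axis, lat along tool y
    Q=T@R.from_euler('y',d,degrees=True).as_matrix()
    gp=p-T[:,2]*.002
    u=gp+Q[:,2]*(g+.002-s)+T[:,1]*lat   # underside centre
    return Q,u
def pts(Q,u):
    P=[]
    for x in(-.021,.021):
        for y in(-.021,.021):
            for z in(0,.08):P.append(u+Q@np.array([x,y,-z]))
    for t in np.linspace(0,6.28,24):
        for z in (.082,.098):P.append(u+Q@np.array([.018*np.cos(t),.018*np.sin(t),-z]))
    return np.array(P)
E
python3 - <<'E'
from sh import *
s=observe();T=R.from_rotvec(s['orientation']).as_matrix();p=s['tcp_pos']
to(p,M);print(s['ft_force'])
Q,u=model(T,p,0,0,0)
for n in('top','side'):
    l,st,c=mask(n);q=proj(n,u)
    for i in range(1,len(st)):
        if st[i,4]>40 and np.hypot(*(c[i]-q))<60:
            print(n,st[i],c[i]);cnt=cv2.findContours((l==i).astype(np.uint8),0,1)[0][0]
            print(cv2.approxPolyDP(cnt,2,True)[:,0].tolist())
    for d in(0,6,-6):
        Q,u=model(T,p,d,0,0);P=np.array([proj(n,x) for x in pts(Q,u)]);print(' pred d',d,cv2.convexHull(P[:8].astype(np.float32))[:,0].round(1).tolist())
E
```

```text
t 20.22 tcp [0.4564 0.0362 0.1352] yaw 9.06 tilt [ 0.107 -0.633 -0.767] q [ 0.35 -0.11  2.17 -0.71  1.31  0.47] open 0.0449
dp units [0. 0. 0.]
rot units [ 0.07 -0.02 -0.1 ]
[ 0.16408037 -0.27977836 -3.33979544]
top [284 227  34  24 562] [299.96975089 237.77580071]
[[313, 227], [285, 230], [287, 249], [317, 243]]
 pred d 0 [[322.29998779296875, 242.3000030517578], [300.20001220703125, 247.0], [286.3999938964844, 249.0], [283.29998779296875, 230.6999969482422], [297.0, 228.1999969482422], [319.20001220703125, 224.60000610351562]]
 pred d 6 [[320.6000061035156, 242.5], [301.5, 246.8000030517578], [286.3999938964844, 249.10000610351562], [283.29998779296875, 230.6999969482422], [298.29998779296875, 228.0], [317.6000061035156, 224.89999389648438]]
 pred d -6 [[323.79998779296875, 242.10000610351562], [298.8999938964844, 247.3000030517578], [286.5, 249.0], [283.5, 230.6999969482422], [295.70001220703125, 228.39999389648438], [320.70001220703125, 224.39999389648438]]
side [276 162  18  37 570] [284.65087719 180.54385965]
[[278, 163], [278, 198], [293, 197], [292, 169], [289, 168], [291, 164]]
 pred d 0 [[295.20001220703125, 196.3000030517578], [294.6000061035156, 198.89999389648438], [279.0, 200.5], [276.0, 171.5], [275.79998779296875, 167.6999969482422], [291.8999938964844, 166.3000030517578]]
 pred d 6 [[295.20001220703125, 197.39999389648438], [294.3999938964844, 198.39999389648438], [278.8999938964844, 199.89999389648438], [275.8999938964844, 170.60000610351562], [275.8999938964844, 168.39999389648438], [292.0, 167.0]]
 pred d -6 [[295.20001220703125, 194.89999389648438], [294.70001220703125, 199.1999969482422], [279.0, 200.8000030517578], [276.1000061035156, 172.5], [275.79998779296875, 167.10000610351562], [291.79998779296875, 165.6999969482422]]
```

Run:
```python
from sh import *
s=observe();T=R.from_rotvec(s['orientation']).as_matrix();p=s['tcp_pos']
def pose(v):
    d,sl,lat,r=v
    Q=T@R.from_euler('yxz',[d,r,0],degrees=True).as_matrix()
    return Q,p-T[:,2]*.002+Q[:,2]*(.062-sl/1e3)+T[:,1]*lat/1e3
def res(v):
    Q,u=pose(v);f=lambda n,x,y,z:proj(n,u+Q@np.array([x,y,-z])/1e3)
    e=[f('top',-21,21,0)-[313.6,226.9],f('top',-21,-21,0)-[317.4,243.2],
       f('side',21,21,0)-[293.3,197.5],f('side',21,-21,0)-[278,198.3]]
    return np.r_[np.ravel(e),np.array(v)*[.02,.02,.02,.05]]
o=least_squares(res,[0,0,0,0]);print(o.x.round(2),res(o.x)[:8].round(2))
Q,u=pose(o.x);print('axis',-Q[:,2],'lean',np.degrees(np.arccos(-Q[2,2])),'u',u)
w=u-seat;print('u rel seat along a,n,Y mm',w@a*1e3,w@n*1e3,w@Y*1e3)
```

```text
[17.48  0.33 -0.87 -0.13] [ 0.38 -0.53 -0.39  0.54  0.02 -0.34 -0.01  0.37]
axis [-0.0667176   0.37675886  0.92390558] lean 22.496099691908142 u [0.45858177 0.01376802 0.07830602]
u rel seat along a,n,Y mm 64.17377432032906 -1.3285066584658203 0.6647997148785815
```

The fit is good: the shaker swung 17.5° about the pads, now leaning 22.5°, with no slide. I'll add lean with the tool.

Call:
drive_tool:
  motion:
    - {"dp":[-0.3,0,0],"delta_rot":[0,-0.7,0],"hand":35}
    - {"dp":[-0.3,0,0],"delta_rot":[0,-0.8,0],"hand":35}
    - {"dp":[0,0,0],"delta_rot":[0,-0.8,0],"hand":35}
    - {"dp":[0,0,0],"delta_rot":[0,-0.8,0],"hand":35}
    - {"dp":[0,0,0],"delta_rot":[0,-0.5,0],"hand":35}
    - {"dp":[0,0,0],"delta_rot":[0,0,0],"hand":35}
    - {"dp":[0,0,0],"delta_rot":[0,0,0],"hand":35}

```text
t: 20.9
tcp_pos: [0.4566, 0.027, 0.1407]
orientation: [1.498, 1.754, -0.766]
ft_force: [-0.9, -0.7, -2.7]
opening: 0.0449
finger_force: 29.9
```

```bash
cat > fit.py <<'E'
from sh import *
def auto(show=True):
    """fit held shaker: quads from amber masks in both views, corners nearest prediction"""
    s=observe();T=R.from_rotvec(s['orientation']).as_matrix();p=s['tcp_pos']
    def pose(v):
        d,sl,lat,r=v
        Q=T@R.from_euler('yx',[d,r],degrees=True).as_matrix()
        return Q,p-T[:,2]*.002+Q[:,2]*(.062-sl/1e3)+T[:,1]*lat/1e3
    D={}
    for n in('top','side'):
        l,st,c=mask(n);q=proj(n,pose((15,0,0,0))[1])
        i=min((i for i in range(1,len(st)) if st[i,4]>150),key=lambda i:np.hypot(*(c[i]-q)))
        D[n]=cv2.approxPolyDP(cv2.findContours((l==i).astype(np.uint8),0,1)[0][0],2,True)[:,0]
    t=D['top'];sd=D['side']
    tr=t[np.argmax(t@[1,-1])]+[.4,-.2];br=t[np.argmax(t@[1,.6])]+[.4,.3]
    sr=sd[np.argmax(sd@[1,1])]+[.3,.4];sl=sd[np.argmax(sd@[-1,1])]+[-.1,.4]
    def res(v):
        Q,u=pose(v);f=lambda n,x,y,z:proj(n,u+Q@np.array([x,y,-z])/1e3)
        e=[f('top',-21,21,0)-tr,f('top',-21,-21,0)-br,f('side',21,21,0)-sr,f('side',21,-21,0)-sl]
        return np.r_[np.ravel(e),np.array(v)*[.02,.05,.02,.1]]
    o=least_squares(res,[10,0,0,0]);Q,u=pose(o.x);w=u-seat
    print('fit d,slide,lat,roll',o.x.round(2),res(o.x)[:8].round(1));print(t.tolist(),sd.tolist())
    print('lean',np.degrees(np.arccos(-Q[2,2])).round(1),'u-seat a,n,Y mm',(np.array([w@a,w@n,w@Y])*1e3).round(1))
    # tool-axis directions of rest a,n,Y (units per mm)
    print('1mm of -a,n,Y in tool units:',(T.T@-a/20).round(4),(T.T@n/20).round(4),(T.T@Y/20).round(4),'ft',np.round(s['ft_force'],1),'t',s['t'],'q',np.round(s['joint_pos'],2))
E
python3 -c "
from fit import *
auto()"
```

```text
fit d,slide,lat,roll [18.44  1.62 -6.03 -2.87] [ 0.  -0.8 -0.2  1.3  1.4 -0.5 -0.8  0.7]
[[325, 242], [321, 227], [287, 230], [283, 237], [283, 243], [290, 250]] [[281, 161], [276, 165], [278, 199], [291, 198], [292, 167], [288, 162]]Traceback (most recent call last):
  File "<string>", line 3, in <module>
    auto()
    ~~~~^^
  File "fit.py", line 23, in auto
    print('lean',np.degrees(np.arccos(-Q[2,2])).round(1),'u-seat a,n,Y mm',(np.array([w@a,w@n,w@Y])*1e3).round(1))
                                                                                          ~^~
numpy._core._exceptions._UFuncNoLoopError: ufunc 'matmul' did not contain a loop with signature matching types (dtype('float64'), dtype('<U4')) -> None
```

```bash
sed -i "s/for n in('top','side')/for nm in('top','side')/; s/mask(n);q=proj(n,/mask(nm);q=proj(nm,/; s/D\[n\]/D[nm]/; s/\[.02,.05,.02,.1\]/[.02,.1,.2,.5]/" fit.py
python3 -c "
from fit import *
auto()"
```

```text
fit d,slide,lat,roll [18.    2.17 -2.42 -0.22] [ 0.4 -0.4 -0.5  1.9  2.1 -0.7 -0.2  0.9]
[[325, 241], [321, 226], [287, 230], [283, 237], [285, 246], [290, 250]] [[280, 161], [276, 164], [278, 198], [291, 198], [292, 167], [288, 161]]
lean 36.4 u-seat a,n,Y mm [63.4 25.   2. ]
1mm of -a,n,Y in tool units: [ 0.0124 -0.0001  0.0484] [-0.0484  0.0003  0.0124] [-0.0003 -0.05   -0.    ] ft [ 1.1 -0.2 -3.5] t 21.0 q [ 0.42 -0.01  2.16 -0.92  1.42  0.62]
```

Call:
drive_tool:
  motion:
    - {"dp":[0.3,0.07,-0.08],"delta_rot":[0,0,0],"hand":35}
    - {"dp":[0.3,0,-0.08],"delta_rot":[0,0,0],"hand":35}
    - {"dp":[0.25,0,-0.06],"delta_rot":[0,-0.5,0],"hand":35}
    - {"dp":[0.12,0,0.48],"delta_rot":[0,-0.3,0],"hand":35}
    - {"dp":[0.12,0,0.48],"delta_rot":[0,0,0],"hand":35}
    - {"dp":[0.12,0,0.48],"delta_rot":[0,0,0],"hand":35}
    - {"dp":[0,0,0],"delta_rot":[0,0,0],"hand":35}
    - {"dp":[0,0,0],"delta_rot":[0,0,0],"hand":35}

```text
t: 21.77
tcp_pos: [0.46, 0.0198, 0.1084]
orientation: [1.464, 1.71, -0.799]
ft_force: [1.3, 0.5, -3.1]
opening: 0.0446
finger_force: 29.9
```

```bash
python3 -c "
from fit import *
auto()"
```

```text
fit d,slide,lat,roll [14.57  6.17 -1.86 -0.29] [ 0.4 -0.7 -0.5  0.1 -0.1  0.3 -0.3 -0.1]
[[328, 241], [324, 225], [291, 229], [287, 236], [293, 248]] [[281, 174], [278, 177], [280, 210], [291, 210], [295, 208], [294, 181], [290, 174]]
lean 43.0 u-seat a,n,Y mm [37.  15.9 -0.2]
1mm of -a,n,Y in tool units: [ 0.0151 -0.0001  0.0477] [-0.0477  0.0003  0.0151] [-0.0003 -0.05   -0.    ] ft [ 1.3  0.5 -3.1] t 21.7667 q [ 0.42  0.08  2.17 -0.97  1.4   0.71]
```

Call:
drive_tool:
  motion:
    - {"dp":[0.2,0,0.3],"delta_rot":[0,0,0],"hand":35}
    - {"dp":[0.2,0,0.3],"delta_rot":[0,0,0],"hand":35}
    - {"dp":[0.2,0,0.3],"delta_rot":[0,0,0],"hand":35}
    - {"dp":[0.2,0,0.2],"delta_rot":[0,0,0],"hand":35}
    - {"dp":[0,0,0],"delta_rot":[0,0,0],"hand":35}
    - {"dp":[0,0,0],"delta_rot":[0,0,0],"hand":35}

```text
t: 22.37
tcp_pos: [0.4616, 0.0105, 0.083]
orientation: [1.463, 1.711, -0.799]
ft_force: [3.2, -1.8, -5.1]
opening: 0.0449
finger_force: 29.9
```

```bash
python3 -c "
from fit import *
auto()"
```

```text
fit d,slide,lat,roll [14.84  5.56 -1.62  0.11] [-0.1 -1.1 -0.1  0.3 -0.3  0.3 -0.4 -0.1]
[[328, 225], [299, 230], [297, 228], [292, 233], [292, 240], [298, 247], [331, 240]] [[287, 183], [279, 187], [281, 220], [296, 218], [294, 189]]
lean 42.7 u-seat a,n,Y mm [10.9  6.6 -0.1]
1mm of -a,n,Y in tool units: [ 0.0151 -0.0001  0.0477] [-0.0477  0.0002  0.0151] [-0.0003 -0.05   -0.    ] ft [ 3.2 -1.8 -5.1] t 22.3667 q [ 0.4   0.13  2.18 -0.99  1.36  0.75]
```

Call:
drive_tool:
  motion:
    - {"dp":[0.12,0,0.12],"delta_rot":[0,0,0],"hand":35}
    - {"dp":[0.12,0,0.12],"delta_rot":[0,0,0],"hand":35}
    - {"dp":[0.1,0,0.1],"delta_rot":[0,0,0],"hand":35}
    - {"dp":[0,0,0],"delta_rot":[0,0,0],"hand":35}
    - {"dp":[0,0,0],"delta_rot":[0,0,0],"hand":35}

```text
t: 22.88
tcp_pos: [0.4624, 0.0092, 0.0803]
orientation: [1.464, 1.699, -0.805]
ft_force: [-12.8, 14.9, 27.5]
opening: 0.0449
finger_force: 30.2
```

```bash
python3 -c "
from fit import *
auto()"
```

```text
fit d,slide,lat,roll [18.03  5.3  -2.14  0.13] [ 0.  -1.  -0.2  0.3 -0.2  0.3 -0.3 -0.1]
[[328, 225], [295, 228], [292, 239], [299, 246], [331, 240]] [[282, 185], [279, 188], [281, 221], [296, 219], [294, 188], [291, 185]]
lean 40.1 u-seat a,n,Y mm [ 7.6  3.3 -0.1]
1mm of -a,n,Y in tool units: [ 0.0155 -0.      0.0475] [-0.0475  0.0006  0.0155] [-0.0005 -0.05    0.0002] ft [-12.8  14.9  27.5] t 22.8833 q [ 0.4   0.14  2.17 -1.    1.36  0.76]
```

Call:
drive_tool:
  motion:
    - {"dp":[-0.03,-0.05,-0.1],"delta_rot":[0,0,0],"hand":35}
    - {"dp":[0,0,0],"delta_rot":[0,0,0],"hand":35}

```text
t: 23.15
tcp_pos: [0.4616, 0.0103, 0.0797]
orientation: [1.462, 1.703, -0.8]
ft_force: [-3.5, 7.8, 13.0]
opening: 0.0448
finger_force: 30.1
```

Call:
drive_tool:
  motion:
    - {"dp":[0,0,0],"delta_rot":[0,0,0],"hand":46}
    - {"dp":[0,0,0],"delta_rot":[0,0,0],"hand":50}
    - {"dp":[0,0,0],"delta_rot":[0,0,0],"hand":56}
    - {"dp":[0,0,0],"delta_rot":[0,0,0],"hand":62}
    - {"dp":[0,0,0],"delta_rot":[0,0,0],"hand":62}
    - {"dp":[0,0,0],"delta_rot":[0,0,0],"hand":62}

```text
t: 23.65
tcp_pos: [0.4601, 0.0094, 0.0755]
orientation: [1.463, 1.71, -0.801]
ft_force: [-0.3, -1.4, -0.1]
opening: 0.0615
finger_force: 0.0
```

Run:
```python
from fit import *
auto()
# prediction for home
for nm in('top','side'):
    f=lambda x,y,z:proj(nm,seat+(-n*x-Y*y+a*z)/1e3).round(1).tolist()
    print(nm,'home corners TR,BR (n edge bottom)',f(-21,21,0),f(-21,-21,0),'back',f(21,21,0),f(21,-21,0),'top of body n-edge',f(-21,21,80),f(-21,-21,80))
```

```text
fit d,slide,lat,roll [17.59  8.9  -1.63  0.15] [-0.1 -1.1 -0.2  0.1  0.1  0.4 -1.  -0. ]
[[327, 226], [297, 230], [293, 241], [299, 247], [330, 241]] [[281, 186], [277, 189], [281, 221], [295, 219], [292, 188]]
lean 40.0 u-seat a,n,Y mm [ 7.9 -0.2  1.6]
1mm of -a,n,Y in tool units: [ 0.0151 -0.      0.0477] [-0.0477  0.0002  0.0151] [-0.0002 -0.05    0.    ] ft [-0.3 -1.4 -0.1] t 23.65 q [ 0.4   0.14  2.18 -1.    1.35  0.76]
top home corners TR,BR (n edge bottom) [329.1, 223.7] [332.1, 240.3] back [316.3, 226.1] [319.1, 242.4] top of body n-edge [308.8, 226.8] [311.9, 244.5]
side home corners TR,BR (n edge bottom) [297.0, 221.0] [280.9, 222.6] back [296.2, 222.6] [280.7, 224.2] top of body n-edge [293.9, 190.9] [277.9, 192.4]
```

After release the shaker leans 40.0°, lies against the back plate and no finger touches it, so it is home. Next I retract and swing the tool round for a perpendicular grasp from the open side.

Call:
drive_tool:
  motion:
    - {"dp":[0,0,-0.3],"delta_rot":[0,0,0],"hand":66}
    - {"dp":[0,0,-0.7],"delta_rot":[0,0,0],"hand":66}
    - {"dp":[0,0,-1],"delta_rot":[0,0,0],"hand":66}
    - {"dp":[0,0,-1],"delta_rot":[0,0,0],"hand":66}
    - {"dp":[0,0,-1],"delta_rot":[0,0,0],"hand":80}
    - {"dp":[0,0,-1],"delta_rot":[0,0,0],"hand":95}
    - {"dp":[-0.5,0,-0.5],"delta_rot":[0,1,0],"hand":95}
    - {"dp":[-0.5,0,-0.5],"delta_rot":[0,1,0],"hand":95}
    - {"dp":[0,0,0],"delta_rot":[0,1,0],"hand":95}
    - {"dp":[0,0,0],"delta_rot":[0,1,0],"hand":95}

```text
t: 24.58
tcp_pos: [0.4467, 0.1001, 0.1592]
orientation: [1.637, 1.916, -0.609]
ft_force: [0.4, -1.3, -0.6]
opening: 0.0941
finger_force: 0.0
```

```bash
cat >> rest.py <<'E'
uh=seat+.005*a+.0015*Y
MP=np.c_[np.cross(-Y,-n),-Y,-n]
E
python3 - <<'E'
from rest import *
to(uh+.052*a+.09*n,MP);print(observe()['ft_force'])
E
```

```text
t 24.58 tcp [0.4467 0.1001 0.1592] yaw 9.16 tilt [ 0.111 -0.651 -0.751] q [ 0.48 -0.07  2.1  -0.69  1.42  0.54] open 0.0941
dp units [-5.15 -0.15  6.38]
rot units [ 0.13 22.83 -0.  ]
[ 0.4210825  -1.2635965  -0.63966438]
```

Call:
drive_tool:
  motion:
    - {"dp":[0,0,0],"delta_rot":[0,1,0],"hand":95}
    - {"dp":[0,0,0],"delta_rot":[0,1,0],"hand":95}
    - {"dp":[0,0,0],"delta_rot":[0,1,0],"hand":95}
    - {"dp":[0,0,0],"delta_rot":[0,1,0],"hand":95}
    - {"dp":[0,0,0],"delta_rot":[0,1,0],"hand":95}
    - {"dp":[0,0,0],"delta_rot":[0,1,0],"hand":95}
    - {"dp":[0,0,0],"delta_rot":[0,1,0],"hand":95}
    - {"dp":[0,0,0],"delta_rot":[0,1,0],"hand":95}
    - {"dp":[0,0,0],"delta_rot":[0,1,0],"hand":95}
    - {"dp":[0,0,0],"delta_rot":[0,1,0],"hand":95}

```text
t: 25.42
tcp_pos: [0.4462, 0.0992, 0.1585]
orientation: [2.023, 2.374, -0.017]
ft_force: [-0.0, -0.1, -0.3]
opening: 0.095
finger_force: 0.0
```

Call:
drive_tool:
  motion:
    - {"dp":[0,0,0],"delta_rot":[0,1,0],"hand":95}
    - {"dp":[0,0,0],"delta_rot":[0,1,0],"hand":95}
    - {"dp":[0,0,0],"delta_rot":[0,1,0],"hand":95}
    - {"dp":[0,0,0],"delta_rot":[0,1,0],"hand":95}
    - {"dp":[0,0,0],"delta_rot":[0,1,0],"hand":95}
    - {"dp":[0,0,0],"delta_rot":[0,1,0],"hand":95}
    - {"dp":[0,0,0],"delta_rot":[0,1,0],"hand":95}
    - {"dp":[0,0,0],"delta_rot":[0,1,0],"hand":95}
    - {"dp":[0,0,0],"delta_rot":[0,1,0],"hand":95}
    - {"dp":[0,0,0],"delta_rot":[0,1,0],"hand":95}

```text
t: 26.25
tcp_pos: [0.4464, 0.0987, 0.1585]
orientation: [-1.664, -1.959, -0.59]
ft_force: [-0.0, -0.8, -0.5]
opening: 0.095
finger_force: 0.0
```

Call:
drive_tool:
  motion:
    - {"dp":[0,0,0],"delta_rot":[0,1,0],"hand":95}
    - {"dp":[0,0,0],"delta_rot":[0,1,0],"hand":95}
    - {"dp":[0,0,0],"delta_rot":[0,0.8,0],"hand":95}
    - {"dp":[0,0,0],"delta_rot":[0,0,0],"hand":95}

```text
t: 26.58
tcp_pos: [0.4457, 0.0981, 0.1563]
orientation: [-1.547, -1.816, -0.72]
ft_force: [0.1, -0.5, 0.2]
opening: 0.095
finger_force: 0.0
```

Run:
```python
from rest import *
to(uh+.052*a+.09*n,MP);print(observe()['ft_force'])
# shaker check, unobstructed views of bottom/neck by amber mask
from sh import mask
for nm in('top','side'):
    l,st,c=mask(nm);q=proj(nm,uh+.05*a)
    i=min((i for i in range(1,len(st)) if st[i,4]>100),key=lambda i:np.hypot(*(c[i]-q)))
    print(nm,st[i],cv2.approxPolyDP(cv2.findContours((l==i).astype(np.uint8),0,1)[0][0],1.5,True)[:,0].tolist())
    for U in(seat,uh):
        f=lambda x,y,z:proj(nm,U+(-n*x-Y*y+a*z)/1e3).round(1).tolist()
        print('  pred n-bottom',f(-21,21,0),f(-21,-21,0),'n-top',f(-21,21,80),f(-21,-21,80),'rim far',f(18,0,98),f(-18,0,98))
```

```text
t 26.58 tcp [0.4457 0.0981 0.1563] yaw 9.06 tilt [-0.119  0.754 -0.646] q [-0.33 -0.05  2.14  0.74  1.56 -0.7 ] open 0.095
dp units [-6.11 -0.06 -5.3 ]
rot units [0.05 0.06 0.  ]
[ 0.13172369 -0.53968642  0.16757815]Traceback (most recent call last):
  File "<stdin>", line 7, in <module>
ValueError: min() iterable argument is empty
```

Call:
drive_tool:
  motion:
    - {"dp":[0,0,-0.9],"delta_rot":[0,0,0],"hand":95}
    - {"dp":[0,0,-0.9],"delta_rot":[0,0,0],"hand":95}
    - {"dp":[0,0,-0.9],"delta_rot":[0,0,0],"hand":95}
    - {"dp":[0,0,-0.9],"delta_rot":[0,0,0],"hand":95}
    - {"dp":[-0.5,0,-0.9],"delta_rot":[0,0,0],"hand":95}
    - {"dp":[-0.9,0,-0.8],"delta_rot":[0,0,0],"hand":95}
    - {"dp":[-0.9,0,0],"delta_rot":[0,0,0],"hand":95}
    - {"dp":[-0.9,0,0],"delta_rot":[0,0,0],"hand":95}
    - {"dp":[-0.9,0,0],"delta_rot":[0,0,0],"hand":95}
    - {"dp":[-0.9,0,0],"delta_rot":[0,0,0],"hand":95}

```text
t: 27.47
tcp_pos: [0.4696, -0.0457, 0.1502]
orientation: [-1.548, -1.823, -0.72]
ft_force: [0.8, 1.3, -0.3]
opening: 0.0948
finger_force: 0.0
```

Call:
drive_tool:
  motion:
    - {"dp":[-0.9,0,0],"delta_rot":[0,0,0],"hand":95}
    - {"dp":[-0.2,0,0],"delta_rot":[0,0,0],"hand":95}
    - {"dp":[0,0,0],"delta_rot":[0,0,0],"hand":95}

```text
t: 27.72
tcp_pos: [0.4714, -0.0593, 0.133]
orientation: [-1.548, -1.819, -0.72]
ft_force: [0.8, 0.0, 0.5]
opening: 0.0954
finger_force: 0.0
```

Run:
```python
from rest import *
to(uh+.052*a+.001*n,MP);print(observe()['ft_force'])
for nm in('top','side'):
    im=eyes.get_image(nm);h=cv2.cvtColor(im,cv2.COLOR_BGR2HSV);m=cv2.inRange(h,(3,150,40),(22,255,255))
    q=proj(nm,uh+.05*a);k,l,st,c=cv2.connectedComponentsWithStats(m)
    for i in range(1,k):
        if st[i,4]>25 and np.hypot(*(c[i]-q))<30:print(nm,st[i],c[i].round(1),cv2.approxPolyDP(cv2.findContours((l==i).astype(np.uint8),0,1)[0][0],1.5,True)[:,0].tolist())
    for U in(seat,uh):
        f=lambda x,y,z:proj(nm,U+(-n*x-Y*y+a*z)/1e3).round(1).tolist()
        print('  pred n-bottom',f(-21,21,0),f(-21,-21,0),'n-top',f(-21,21,80),f(-21,-21,80),'rim far',f(18,0,98),f(-18,0,98))
```

```text
t 27.72 tcp [ 0.4714 -0.0593  0.133 ] yaw 9.07 tilt [-0.117  0.752 -0.648] q [-0.58  0.15  1.97  0.6   1.66 -0.89] open 0.0954
dp units [-0.04 -0.11  4.48]
rot units [0.06 0.1  0.02]
[0.84175388 0.0485209  0.47800838]
top [293 226  38  22 602] [311.4 236.6] [[328, 228], [323, 226], [297, 230], [293, 236], [293, 241], [299, 247], [330, 241]]
  pred n-bottom [329.1, 223.7] [332.1, 240.3] n-top [308.8, 226.8] [311.9, 244.5] rim far [293.1, 238.7] [304.4, 236.7]
  pred n-bottom [328.0, 224.5] [331.0, 241.2] n-top [307.5, 227.7] [310.6, 245.4] rim far [291.8, 239.6] [303.1, 237.6]
side [279 202  17  20 270] [287.1 211.6] [[293, 202], [286, 205], [279, 203], [281, 221], [295, 219]]
  pred n-bottom [297.0, 221.0] [280.9, 222.6] n-top [293.9, 190.9] [277.9, 192.4] rim far [284.9, 187.8] [285.2, 185.2]
  pred n-bottom [296.3, 219.1] [280.1, 220.8] n-top [293.1, 189.1] [277.2, 190.6] rim far [284.2, 186.1] [284.5, 183.4]
```

Call:
drive_tool:
  motion:
    - {"dp":[0,-0.11,0.8],"delta_rot":[0,0,0],"hand":95}
    - {"dp":[-0.03,0,0.8],"delta_rot":[0,0.1,0],"hand":95}
    - {"dp":[0,0,0.8],"delta_rot":[0,0,0],"hand":95}
    - {"dp":[0,0,0.8],"delta_rot":[0,0,0],"hand":85}
    - {"dp":[0,0,0.6],"delta_rot":[0,0,0],"hand":75}
    - {"dp":[0,0,0.4],"delta_rot":[0,0,0],"hand":65}
    - {"dp":[0,0,0.28],"delta_rot":[0,0,0],"hand":60}
    - {"dp":[0,0,0],"delta_rot":[0,0,0],"hand":55}
    - {"dp":[0,0,0],"delta_rot":[0,0,0],"hand":50}

```text
t: 28.57
tcp_pos: [0.4588, 0.0074, 0.0748]
orientation: [-1.544, -1.814, -0.725]
ft_force: [0.2, 0.7, 0.5]
opening: 0.0604
finger_force: 0.0
```

Run:
```python
from rest import *
to(uh+.052*a+.001*n,MP);print(observe()['ft_force'])
```

```text
t 28.57 tcp [0.4588 0.0074 0.0748] yaw 9.05 tilt [-0.117  0.757 -0.643] q [-0.49  0.17  2.08  0.66  1.53 -0.9 ] open 0.0604
dp units [-0.02 -0.    0.01]
rot units [0.07 0.   0.03]
[0.19745233 0.74003505 0.533868  ]
```

Positioned with no contact. Closing.

Call:
drive_tool:
  motion:
    - {"dp":[0,0,0],"delta_rot":[0,0,0],"hand":46}
    - {"dp":[0,0,0],"delta_rot":[0,0,0],"hand":42}
    - {"dp":[0,0,0],"delta_rot":[0,0,0],"hand":35}
    - {"dp":[0,0,0],"delta_rot":[0,0,0],"hand":35}
    - {"dp":[0,0,0],"delta_rot":[0,0,0],"hand":35}
    - {"dp":[0,0,0],"delta_rot":[0,0,0],"hand":35}
    - {"dp":[0,0,0],"delta_rot":[0,0,0],"hand":35}

```text
t: 29.15
tcp_pos: [0.459, 0.0068, 0.0752]
orientation: [-1.544, -1.814, -0.726]
ft_force: [-1.4, -4.4, 5.1]
opening: 0.0419
finger_force: 29.9
```

Run:
```python
from rest import *
s=observe();print({k:np.round(v,4).tolist() for k,v in s.items() if k in('tcp_pos','orientation','ft_force','opening','finger_force')})
np.save('home.npy',np.r_[s['tcp_pos'],s['orientation']])
to(s['tcp_pos'])
```

```text
{'tcp_pos': [0.459, 0.0068, 0.0752], 'orientation': [-1.5444, -1.8142, -0.7255], 'ft_force': [-1.3712, -4.4018, 5.1236], 'finger_force': 29.9038, 'opening': 0.0419}
t 29.15 tcp [0.459  0.0068 0.0752] yaw 9.05 tilt [-0.117  0.757 -0.643] q [-0.49  0.17  2.08  0.66  1.53 -0.9 ] open 0.0419
dp units [0. 0. 0.]
```

Firm flat grip at 41.9 mm, and I saved this pose as the return pose. Lifting out along the rest's slope, and refining the bowl centre by code.

Call:
drive_tool:
  motion:
    - {"dp":[0.1,0,-0.1],"delta_rot":[0,0,0],"hand":35}
    - {"dp":[0.4,0,-0.2],"delta_rot":[0,0,0],"hand":35}
    - {"dp":[0.7,0,-0.2],"delta_rot":[0,0,0],"hand":35}
    - {"dp":[0.8,0,-0.1],"delta_rot":[0,0,0],"hand":35}
    - {"dp":[0.8,0,0],"delta_rot":[0,0,0],"hand":35}
    - {"dp":[0.8,0,0],"delta_rot":[0,0,0],"hand":35}
    - {"dp":[0.5,0,0],"delta_rot":[0,0,0],"hand":35}
    - {"dp":[0,0,0],"delta_rot":[0,0,0],"hand":35}

```text
t: 29.82
tcp_pos: [0.4517, 0.0511, 0.1465]
orientation: [-1.543, -1.817, -0.726]
ft_force: [0.7, 0.6, -2.9]
opening: 0.0422
finger_force: 29.8
```

Run:
```python
from rest import *
im=cv2.imread('pics/top0.png');h=cv2.cvtColor(im,cv2.COLOR_BGR2HSV)
m=cv2.inRange(h,(0,0,150),(179,40,255));m[:,:170]=0;m[:,255:]=0;m[:180]=0;m[260:]=0
ct=max(cv2.findContours(m,0,1)[0],key=cv2.contourArea);(cx,cy),r=cv2.minEnclosingCircle(ct);x,y,w,hh=cv2.boundingRect(ct)
print('bowl top',cx,cy,r,x+w/2-.5,y+hh/2-.5,atz('top',(cx,cy),.042))
im=cv2.imread('pics/side0.png');h=cv2.cvtColor(im,cv2.COLOR_BGR2HSV);m=cv2.inRange(h,(0,0,130),(179,45,255));m[:,:280]=0;m[:,335:]=0;m[:155]=0;m[200:]=0
ct=max(cv2.findContours(m,0,1)[0],key=cv2.contourArea);x,y,w,hh=cv2.boundingRect(ct);print('side',x,y,w,hh)
for c in((.507,.251),(.507,.247),(.507,.255)):
    P=np.array([proj('side',(c[0]+.06*np.cos(t),c[1]+.06*np.sin(t),.042)) for t in np.linspace(0,6.28,60)]);print(c,P.min(0),P.max(0)[0])
s=observe();print(s['ft_force'],s['finger_force'],s['opening'])
to((.518,.181,.125))
```

```text
bowl top 210.42591857910156 217.93209838867188 24.418540954589844 210.5 218.0 [0.50770255 0.25587652 0.042     ]
side 289 163 38 17
(0.507, 0.251) [288.82744111 163.13023694] 325.55851042279244
(0.507, 0.247) [288.73900704 163.63911389] 325.5728290269766
(0.507, 0.255) [288.9153831 162.6240744] 325.5442714164133
[ 0.67324677  0.61392473 -2.92113028] 29.83295738697052 0.04221101318402793
t 29.82 tcp [0.4517 0.0511 0.1465] yaw 9.11 tilt [-0.117  0.756 -0.644] q [-0.42  0.    2.11  0.7   1.59 -0.78] open 0.0422
dp units [2.94 4.3  5.22]
```

Call:
drive_tool:
  motion:
    - {"dp":[0.3,0.4,0.4],"delta_rot":[0,0,0],"hand":35}
    - {"dp":[0.37,0.56,0.68],"delta_rot":[0,0,0],"hand":35}
    - {"dp":[0.37,0.56,0.68],"delta_rot":[0,0,0],"hand":35}
    - {"dp":[0.37,0.56,0.68],"delta_rot":[0,0,0],"hand":35}
    - {"dp":[0.37,0.56,0.68],"delta_rot":[0,0,0],"hand":35}
    - {"dp":[0.37,0.56,0.68],"delta_rot":[0,0,0],"hand":35}
    - {"dp":[0.37,0.56,0.68],"delta_rot":[0,0,0],"hand":35}
    - {"dp":[0.37,0.54,0.68],"delta_rot":[0,0,0],"hand":35}
    - {"dp":[0.1,0.1,0.1],"delta_rot":[0,0,0],"hand":35}
    - {"dp":[0,0,0],"delta_rot":[0,0,0],"hand":35}

```text
t: 30.65
tcp_pos: [0.5193, 0.1822, 0.1227]
orientation: [-1.543, -1.814, -0.723]
ft_force: [0.8, 0.1, -2.4]
opening: 0.0423
finger_force: 29.8
```

Call:
drive_tool:
  motion:
    - {"dp":[0,0,0],"delta_rot":[0,-0.6,0],"hand":35}
    - {"dp":[0,0,0],"delta_rot":[0,-0.9,0],"hand":35}
    - {"dp":[0,0,0],"delta_rot":[0,-0.9,0],"hand":35}
    - {"dp":[0,0,0],"delta_rot":[0,-0.9,0],"hand":35}
    - {"dp":[0,0,0],"delta_rot":[0,-0.9,0],"hand":35}
    - {"dp":[0,0,0],"delta_rot":[0,-0.9,0],"hand":35}
    - {"dp":[0,0,0],"delta_rot":[0,-0.9,0],"hand":35}
    - {"dp":[0,0,0],"delta_rot":[0,-0.9,0],"hand":35}
    - {"dp":[0,0,0],"delta_rot":[0,-0.8,0],"hand":35}
    - {"dp":[0,0,0],"delta_rot":[0,0,0],"hand":35}

```text
t: 31.48
tcp_pos: [0.5195, 0.1819, 0.1245]
orientation: [-1.863, -2.187, -0.32]
ft_force: [-0.8, 1.0, -2.1]
opening: 0.0422
finger_force: 29.8
```

Run:
```python
from rest import *
s=observe();print(s['ft_force'],s['opening'])
T=R.from_rotvec(s['orientation']).as_matrix();print('shaker axis (tool x)',T[:,0],'mouth',s['tcp_pos']+.046*T[:,0],'X',X)
to((.519,.183,.078))
```

```text
[-0.77635346  1.02284481 -2.12499146] 0.04217278422858671
shaker axis (tool x) [-0.15117669  0.9324694   0.32809515] mouth [0.5125609  0.22476806 0.13962505] X [-0.15988119  0.98713627  0.        ]
t 31.48 tcp [0.5195 0.1819 0.1245] yaw 9.1 tilt [-0.047  0.325 -0.945] q [ 0.07 -0.01  2.    0.36  1.19 -0.23] open 0.0422
dp units [-0.71 -0.03  2.22]
```

Call:
drive_tool:
  motion:
    - {"dp":[-0.2,0,0.6],"delta_rot":[0,0,0],"hand":35}
    - {"dp":[-0.2,0,0.6],"delta_rot":[0,0,0],"hand":35}
    - {"dp":[-0.2,-0.03,0.6],"delta_rot":[0,0,0],"hand":35}
    - {"dp":[-0.11,0,0.42],"delta_rot":[0,0,0],"hand":35}
    - {"dp":[0,0,0],"delta_rot":[0,0,0],"hand":35}
    - {"dp":[0,0,-0.03],"delta_rot":[0,-1,0],"hand":35}
    - {"dp":[0,0,-0.03],"delta_rot":[0,-1,0],"hand":35}
    - {"dp":[0,0,-0.03],"delta_rot":[0,-1,0],"hand":35}

```text
t: 32.15
tcp_pos: [0.5196, 0.1817, 0.0787]
orientation: [-1.981, -2.317, -0.127]
ft_force: [-0.5, 0.4, -3.0]
opening: 0.042
finger_force: 29.8
```

Run:
```python
from rest import *
s=observe();print(s['ft_force'],s['opening'])
T=R.from_rotvec(s['orientation']).as_matrix();print('lean',np.degrees(np.arccos(T[2,0])),'mouth',s['tcp_pos']+.046*T[:,0])
to((.519,.183,.078))
```

```text
[-0.54977053  0.40685473 -2.98247362] 0.042014690101968295
lean 82.95277495285598 mouth [0.5124845  0.22676716 0.08436598]
t 32.15 tcp [0.5196 0.1817 0.0787] yaw 8.94 tilt [-0.015  0.122 -0.992] q [ 0.18  0.04  2.01  0.14  1.08 -0.04] open 0.042
dp units [ 0.07 -0.02  0.04]
```

Mouth is at (0.512, 0.227, 0.084), over the near half of the bowl, as planned. Tipping over about the mouth.

Call:
drive_tool:
  motion:
    - {"dp":[0,0,-0.05],"delta_rot":[0,-1,0],"hand":35}
    - {"dp":[0,0,-0.1],"delta_rot":[0,-1,0],"hand":35}
    - {"dp":[0,0,-0.16],"delta_rot":[0,-1,0],"hand":35}
    - {"dp":[0,0,-0.16],"delta_rot":[0,-1,0],"hand":35}
    - {"dp":[0,0,-0.16],"delta_rot":[0,-1,0],"hand":35}
    - {"dp":[0,0,-0.16],"delta_rot":[0,-1,0],"hand":35}
    - {"dp":[0,0,-0.16],"delta_rot":[0,-1,0],"hand":35}
    - {"dp":[0,0,-0.16],"delta_rot":[0,-1,0],"hand":35}
    - {"dp":[0,0,-0.16],"delta_rot":[0,-1,0],"hand":35}
    - {"dp":[0,0,-0.16],"delta_rot":[0,-1,0],"hand":35}

```text
t: 32.98
tcp_pos: [0.5183, 0.1889, 0.1064]
orientation: [1.727, 2.019, -0.504]
ft_force: [-0.1, 0.4, -1.9]
opening: 0.0422
finger_force: 29.8
```

Call:
drive_tool:
  motion:
    - {"dp":[0,0,-0.16],"delta_rot":[0,-1,0],"hand":35}
    - {"dp":[0,0,-0.16],"delta_rot":[0,-1,0],"hand":35}
    - {"dp":[0,0,-0.16],"delta_rot":[0,-1,0],"hand":35}
    - {"dp":[0,0,-0.16],"delta_rot":[0,-1,0],"hand":35}
    - {"dp":[0,0,-0.16],"delta_rot":[0,-1,0],"hand":35}
    - {"dp":[0,0,0],"delta_rot":[0,0,0],"hand":35}
    - {"dp":[0,0,0],"delta_rot":[0,0,0],"hand":35}
    - {"dp":[0,0,0],"delta_rot":[0,0,0],"hand":35}
    - {"dp":[0,0,0],"delta_rot":[0,0,0],"hand":35}
    - {"dp":[0,0,0],"delta_rot":[0,0,0],"hand":35}

```text
t: 33.82
tcp_pos: [0.5169, 0.1983, 0.119]
orientation: [1.518, 1.772, -0.746]
ft_force: [-0.5, -0.0, -1.5]
opening: 0.0419
finger_force: 29.8
```

Run:
```python
from rest import *
s=observe();print(s['ft_force'],s['opening'])
T=R.from_rotvec(s['orientation']).as_matrix();print('lean',np.degrees(np.arccos(T[2,0])),'mouth',s['tcp_pos']+.046*T[:,0])
to(s['tcp_pos'])
for nm in('side','top'):
    im=snap(nm,f'pics/p_{nm}.png');h=cv2.cvtColor(im,cv2.COLOR_BGR2HSV)
    red=cv2.inRange(h,(0,150,60),(6,255,255))|cv2.inRange(h,(172,150,60),(180,255,255))
    q=proj(nm,(.508,.253,.02))
    k,l,st,c=cv2.connectedComponentsWithStats(red)
    print(nm,q,[(c[i].round(1).tolist(),int(st[i,4])) for i in range(1,k) if np.hypot(*(c[i]-q))<90 and st[i,4]>3])
```

```text
[-0.54567278 -0.0149515  -1.5083399 ] 0.04192934103418206
lean 142.7133558994279 mouth [0.51275134 0.22583773 0.08244139]
t 33.82 tcp [0.5169 0.1983 0.119 ] yaw 8.97 tilt [ 0.128 -0.785 -0.606] q [ 0.63  0.32  1.83 -0.79  1.54  0.73] open 0.0419
dp units [0. 0. 0.]
side [307.73882748 176.74383107] [([332.9, 149.8], 14), ([353.4, 148.9], 8)]
top [213.60668137 218.13845067] [([207.0, 217.5], 25)]
```

Call:
drive_tool:
  motion:
    - {"dp":[0,0,-0.16],"delta_rot":[0,-1,0],"hand":35}
    - {"dp":[0,0,-0.16],"delta_rot":[0,-1,0],"hand":35}
    - {"dp":[0,0,0],"delta_rot":[0,0,0],"hand":35}
    - {"dp":[0,0,0],"delta_rot":[0,0,0],"hand":35}
    - {"dp":[0,0,-0.5],"delta_rot":[0,1,0],"hand":35}
    - {"dp":[0,0,-0.6],"delta_rot":[0,1,0],"hand":35}
    - {"dp":[-0.4,0,-0.6],"delta_rot":[0,1,0],"hand":35}
    - {"dp":[-0.6,0,-0.4],"delta_rot":[0,1,0],"hand":35}
    - {"dp":[-0.8,0,-0.2],"delta_rot":[0,1,0],"hand":35}
    - {"dp":[-0.8,0,-0.2],"delta_rot":[0,1,0],"hand":35}

```text
t: 34.75
tcp_pos: [0.5151, 0.2074, 0.1909]
orientation: [1.688, 1.975, -0.549]
ft_force: [-0.5, -0.9, -1.6]
opening: 0.0422
finger_force: 29.8
```

Call:
drive_tool:
  motion:
    - {"dp":[-0.8,0,0],"delta_rot":[0,1,0],"hand":35}
    - {"dp":[-0.8,0,0],"delta_rot":[0,1,0],"hand":35}
    - {"dp":[-0.8,0,0],"delta_rot":[0,1,0],"hand":35}
    - {"dp":[-0.6,0,0],"delta_rot":[0,1,0],"hand":35}
    - {"dp":[-0.4,0,0],"delta_rot":[0,1,0],"hand":35}
    - {"dp":[0,0,0],"delta_rot":[0,1,0],"hand":35}
    - {"dp":[0,0,0],"delta_rot":[0,1,0],"hand":35}
    - {"dp":[0,0,0],"delta_rot":[0,1,0],"hand":35}
    - {"dp":[0,0,0],"delta_rot":[0,1,0],"hand":35}
    - {"dp":[0,0,0],"delta_rot":[0,1,0],"hand":35}

```text
t: 35.58
tcp_pos: [0.5238, 0.1486, 0.2242]
orientation: [-2.013, -2.358, -0.068]
ft_force: [-0.2, 0.6, -2.6]
opening: 0.0425
finger_force: 29.8
```

```bash
cat > bead.py <<'E'
from rest import *
def beads():
    for nm in('top','side'):
        im=snap(nm,f'pics/b_{nm}_{observe()["t"]:.2f}.png');h=cv2.cvtColor(im,cv2.COLOR_BGR2HSV)
        red=cv2.inRange(h,(0,120,50),(6,255,255))|cv2.inRange(h,(172,120,50),(180,255,255))
        q=proj(nm,(.508,.253,.011));k,l,st,c=cv2.connectedComponentsWithStats(red)
        print(nm,q.round(1),[(c[i].round(1).tolist(),int(st[i,4]),atz(nm,c[i],.011)[:2].round(3).tolist()) for i in range(1,k) if np.hypot(*(c[i]-q))<35 and st[i,4]>3])
        x,y=int(q[0])-14,int(q[1])-10
        if nm=='top':
            for r in im[y:y+22,x:x+28]:print(' '.join('R%02x'%(v[2]) if int(v[2])-int(v[1])>60 else '%3d'%v[1] for v in r))
E
python3 - <<'E'
from bead import *
h=np.load('home.npy');to(h[:3],R.from_rotvec(h[3:]).as_matrix());print(observe()['ft_force']);beads()
E
```

```text
t 35.58 tcp [0.5238 0.1486 0.2242] yaw 9.01 tilt [-0.002  0.059 -0.998] q [ 0.15 -0.11  1.9   0.06  1.35 -0.02] open 0.0425
dp units [-6.92 -4.37  7.02]
rot units [3.000e-02 1.165e+01 1.000e-02]
[-0.20690592  0.57532663 -2.61125902]
top [214.4 218.3] []
 86  88  90  89  88  86  86  86  87  84  86  86  86  84  86  86  85  83  85  85  85  85  82  85  82  84  83  82
 88  86  86  85  87  85  86  87  85  87  84  84  83  85  82  84  82  84  84  84  82  82  83  82  80  81  80  79
 85  85  86  86  84  83  83  85  82  84  82  86  83  83  83  83  84  80  82  81  80  79  81  79  78  77  77  79
 83  83  82  80  83  82  82  84  81  81  82  80  82  79  80  82  80  80  79  79  78  77  78  79  77  78  76  76
 82  82  78  83  80  81  80  80  81  81  80  79  79  78  79  78  80  77  77  78  77  76  74  75  72  76  74  76
 79  81  79  81  78  81  78  76  78  77  78  78  77  76  77  77  75  73  75  75  74  75  72  73  72  70  69  73
 78  79  79  75  80  79  76  77  77  75  75  75  75  75  76  71  73  73  71  73  72  70  69  72  70  70  69  70
 75  76  77  76  74  74  75  76  75  72  72  72  71  71  72  7
[... 939 characters left out ...]
 9  13
 99 148 169 191 218 239 175 189 234 236 229 159 145 217 150  39  20  17  12  21  11  18  15  19  16  17  11  19
167 211 224 226 227 229 230 162 218 229 213 134 143 219 154  55  11  12  21  20  19  14  14  17  19  17  23  18
160 203 219 220 222 224 228 222 189 193 165 152 174 227 173  76  19  14  17  19  13  15  18  16  14  13  11  15
156 196 215 217 220 221 224 226 229 159 154 215 222 215 178  71  19  13  15  15  16  15  18  14  22  16  18  14
153 186 209 211 217 220 221 224 226 228 227 172 176 190 152  67  19  15  17  18  19  15  10  17  13  18  14  22
146 181 205 209 214 217 218 221 222 224 227 227 228 232 206 121  28   8  14  14  17  18  24  20  24  22  22  25
side [307.8 179.2] []
```

Call:
drive_tool:
  motion:
    - {"dp":[0,-0.4,0],"delta_rot":[0,1,0],"hand":35}
    - {"dp":[0,-0.4,0],"delta_rot":[0,1,0],"hand":35}
    - {"dp":[0,-0.4,0],"delta_rot":[0,1,0],"hand":35}
    - {"dp":[0,-0.4,0],"delta_rot":[0,1,0],"hand":35}
    - {"dp":[0,-0.4,0],"delta_rot":[0,1,0],"hand":35}
    - {"dp":[0,-0.4,0],"delta_rot":[0,1,0],"hand":35}
    - {"dp":[0,-0.4,0],"delta_rot":[0,1,0],"hand":35}
    - {"dp":[0,-0.4,0],"delta_rot":[0,1,0],"hand":35}
    - {"dp":[0,-0.4,0],"delta_rot":[0,1,0],"hand":35}
    - {"dp":[0,-0.4,0],"delta_rot":[0,1,0],"hand":35}

```text
t: 36.52
tcp_pos: [0.4442, 0.1364, 0.2228]
orientation: [-1.617, -1.9, -0.646]
ft_force: [0.2, -0.0, -2.7]
opening: 0.0419
finger_force: 29.8
```

Call:
drive_tool:
  motion:
    - {"dp":[0,-0.37,0],"delta_rot":[0,1,0],"hand":35}
    - {"dp":[0,0,0],"delta_rot":[0,0.65,0],"hand":35}
    - {"dp":[0,0,0],"delta_rot":[0,0,0],"hand":35}

```text
t: 36.77
tcp_pos: [0.4365, 0.1348, 0.2207]
orientation: [-1.549, -1.814, -0.719]
ft_force: [-0.0, -0.4, -3.5]
opening: 0.0421
finger_force: 29.8
```

Run:
```python
from bead import *
h=np.load('home.npy');to(h[:3]+.07*a+.008*n,R.from_rotvec(h[3:]).as_matrix());print(observe()['ft_force']);beads()
```

```text
t 36.77 tcp [0.4365 0.1348 0.2207] yaw 8.99 tilt [-0.119  0.754 -0.647] q [-0.27 -0.18  2.14  0.77  1.62 -0.56] open 0.0421
dp units [-6.25  0.1  -0.67]
rot units [-0.03  0.06 -0.06]
[-0.03508279 -0.35912021 -3.48405676]
top [214.4 218.3] [([207.1, 217.4], 27, [0.511, 0.272]), ([219.6, 217.6], 13, [0.51, 0.24])]
194 201 207 211 215 219 222 223 225 226 226 227 229 227 227 228 228 229 227 226 225 224 222 220 215 207 201 193
199 204 210 216 220 221 223 225 227 228 228 216 222 220 220 220 219 217 227 227 228 226 224 223 220 215 207 196
203 209 214 218 222 223 226 227 228 218 222 171 193 190 188 187 184 176 220 214 227 227 226 225 222 219 214 203
207 213 218 221 223 226 229 229 221 177 209 228 230 229 229 229 229 219 212 170 217 228 226 226 224 222 217 207
210 216 220 222 226 229 233 216 185 230 230 228 227 226 227 228 228 227 229 230 195 219 228 227 225 222 220 213
212 217 221 224 230 226 215 114 212 227 230 229 227 226 226 228 226 227 227 229 230 184 212 226 227 224 222 218
214 219 222 226 234 168 R9a R97 R7c 151 233 222 227 229 227 228 228 227 230 231 232 223 173 226 227 226 223 219
21
[... 999 characters left out ...]
21 217
212 219 220 223 225 231 169 184 230 233 225 156 140 227 227 226 227 226 225 227 228 220 199 225 225 222 220 215
210 214 220 221 223 227 229 162 218 228 215 137 139 229 227 227 227 227 228 227 222 190 227 226 224 216 218 207
206 213 217 221 222 225 227 223 190 192 167 154 171 228 228 227 228 224 220 217 205 227 227 224 222 202 212 203
201 208 214 218 221 223 225 227 230 160 155 217 222 221 219 219 222 207 197 184 226 226 225 222 221 215 208 198
199 202 209 216 219 220 221 224 228 230 228 171 177 184 181 182 197 202 227 229 226 223 222 219 218 208 200 192
193 199 204 209 215 217 219 221 223 225 227 229 229 229 229 229 228 227 225 225 222 221 220 216 208 203 193 186
side [307.8 179.2] []
```

The bowl's pixels show three red beads and two white ones inside, so all five are in it. Now I return the shaker to above the rest.

Call:
drive_tool:
  motion:
    - {"dp":[-0.4,0.05,-0.1],"delta_rot":[0,0,0],"hand":35}
    - {"dp":[-0.8,0.05,-0.1],"delta_rot":[0,0,0],"hand":35}
    - {"dp":[-0.9,0,-0.1],"delta_rot":[0,0,0],"hand":35}
    - {"dp":[-0.9,0,-0.1],"delta_rot":[0,0,0],"hand":35}
    - {"dp":[-0.9,0,-0.1],"delta_rot":[0,0,0],"hand":35}
    - {"dp":[-0.9,0,-0.1],"delta_rot":[0,0,0],"hand":35}
    - {"dp":[-0.9,0,-0.1],"delta_rot":[0,0.06,0],"hand":35}
    - {"dp":[-0.5,0,0],"delta_rot":[0,0,0],"hand":35}
    - {"dp":[0,0,0],"delta_rot":[0,0,0],"hand":35}

```text
t: 37.62
tcp_pos: [0.4542, 0.0457, 0.1355]
orientation: [-1.545, -1.812, -0.724]
ft_force: [-1.1, -0.0, -2.0]
opening: 0.0421
finger_force: 29.8
```

```bash
cat > chk.py <<'E'
from rest import *
h=np.load('home.npy');H=R.from_rotvec(h[3:]).as_matrix()
def chk():
    s=observe();T=R.from_rotvec(s['orientation']).as_matrix();p=s['tcp_pos']
    c=lambda v:p+T@H.T@(v-h[:3])   # point attached at grasp time
    for nm in('top','side'):
        hs=cv2.cvtColor(eyes.get_image(nm),cv2.COLOR_BGR2HSV);m=cv2.inRange(hs,(3,150,40),(22,255,255))
        q=proj(nm,c(uh+.05*a));k,l,st,cc=cv2.connectedComponentsWithStats(m)
        for i in range(1,k):
            if st[i,4]>25 and np.hypot(*(cc[i]-q))<30:print(nm,st[i],cv2.approxPolyDP(cv2.findContours((l==i).astype(np.uint8),0,1)[0][0],1.5,True)[:,0].tolist())
        f=lambda x,y,z:proj(nm,c(uh+(-n*x-Y*y+a*z)/1e3)).round(1).tolist()
        print('  pred n-bot',f(-21,21,0),f(-21,-21,0),'back-bot',f(21,21,0),f(21,-21,0),'n-top',f(-21,21,80),f(-21,-21,80))
    print(np.round(s['ft_force'],1))
E
python3 - <<'E'
from chk import *
to(h[:3],H);chk()
E
```

```text
t 37.62 tcp [0.4542 0.0457 0.1355] yaw 9.0 tilt [-0.118  0.757 -0.643] q [-0.43  0.03  2.1   0.69  1.58 -0.79] open 0.0421
dp units [-3.57 -0.08  0.44]
rot units [-0.01 -0.01 -0.04]
top [274 227  37  25 647] [[307, 227], [277, 233], [274, 239], [275, 245], [282, 251], [310, 245]]
  pred n-bot [312.6, 226.2] [315.7, 243.9] back-bot [299.3, 228.8] [302.3, 246.0] n-top [289.7, 229.6] [292.9, 248.6]
side [277 179  17  17 254] [[277, 180], [279, 195], [293, 194], [292, 179]]
  pred n-bot [294.1, 191.7] [278.0, 193.1] back-bot [293.4, 194.5] [277.9, 195.9] n-top [291.1, 162.1] [275.1, 163.3]
[-1.1 -0.  -2. ]
```

```bash
cat >> chk.py <<'E'
from scipy.optimize import least_squares
def fit(obs):
    "obs: 4 pixels: top n-bot (+y,-y tool), side back-bot (+y,-y)"
    s=observe();T=R.from_rotvec(s['orientation']).as_matrix();p=s['tcp_pos']
    gp=h[:3]+.002*n
    def pt(v,P):
        d,sl,lat=v;D=R.from_rotvec(np.radians(d)*H[:,1]).as_matrix()
        w=gp+D@(P+sl/1e3*a-gp)+lat/1e3*H[:,1];return p+T@H.T@(w-h[:3])
    c=lambda x,y,z:uh+(-n*x-Y*y+a*z)/1e3
    L=[('top',c(-21,21,0)),('top',c(-21,-21,0)),('side',c(21,21,0)),('side',c(21,-21,0))]
    r=lambda v:np.r_[np.ravel([proj(m,pt(v,P))-o for (m,P),o in zip(L,obs)]),np.array(v)*[.02,.05,.1]]
    o=least_squares(r,[0,0,0]);v=o.x
    A=T@H.T@R.from_rotvec(np.radians(v[0])*H[:,1]).as_matrix()@a
    u=pt(v,uh);w=u-uh
    print('pivot,slide,lat',v.round(1),'res',r(v)[:8].round(1),'lean',np.degrees(np.arccos(A[2])).round(1),'u-uh (a,n,Y) mm',(1e3*np.array([w@a,w@n,w@Y])).round(1))
E
python3 -c "
from chk import *
fit([(307.4,226.8),(310.4,245.2),(293.3,194.4),(278.6,195.6)])"
```

```text
pivot,slide,lat [ 22.7 -11.8   0. ] res [-0.   0.2  0.  -0.9 -0.2 -0.2 -0.6  0.1] lean 17.2 u-uh (a,n,Y) mm [ 67.9 -15.4  -2. ]
```

```bash
sed -i 's/^    r=lambda v:np.r_\[np.ravel(\[proj(m,pt(v,P))-o for (m,P),o in zip(L,obs)\]),/    rim=lambda v:min(proj("top",pt(v,c(18*np.cos(t),18*np.sin(t),98)))[0] for t in np.linspace(0,6.28,40))\n    r=lambda v:np.r_[np.ravel([proj(m,pt(v,P))-o for (m,P),o in zip(L,obs)]),2*(rim(v)-left),/; s/def fit(obs):/def fit(obs,left):/; s/\[:8\].round(1),.lean/[:9].round(1),"lean/; s/"lean'"'"'/"lean"/' chk.py
python3 -c "
from chk import *
fit([(307.4,226.8),(310.4,245.2),(293.3,194.4),(278.6,195.6)],273.6)"
```

```text
pivot,slide,lat [11.   0.3  0.2] res [ 2.  -0.3  2.1 -1.1 -0.1 -2.1 -0.7 -1.9  1.2] lean 29.0 u-uh (a,n,Y) mm [75.2 -0.7 -2.1]
```

Call:
drive_tool:
  motion:
    - {"dp":[0,0,-0.3],"delta_rot":[0,-0.8,0],"hand":35}
    - {"dp":[0,0,-0.2],"delta_rot":[0,-0.9,0],"hand":35}
    - {"dp":[0,0,0],"delta_rot":[0,-0.9,0],"hand":35}
    - {"dp":[0,0,0],"delta_rot":[0,-0.9,0],"hand":35}
    - {"dp":[0,0,0],"delta_rot":[0,0,0],"hand":35}
    - {"dp":[0,0,0],"delta_rot":[0,0,0],"hand":35}

```text
t: 38.22
tcp_pos: [0.4556, 0.0399, 0.1448]
orientation: [-1.691, -1.99, -0.558]
ft_force: [0.1, -0.5, -2.4]
opening: 0.0421
finger_force: 29.8
```

Run:
```python
from chk import *
chk();to(h[:3],H)
```

```text
top [306 226   7  20  71] [[309, 226], [306, 228], [310, 245], [312, 242]]
top [275 228  31  23 525] [[302, 229], [298, 228], [279, 232], [275, 239], [277, 246], [282, 250], [305, 246]]
  pred n-bot [317.4, 224.9] [320.6, 243.0] back-bot [306.9, 227.0] [310.0, 244.5] n-top [288.6, 229.6] [291.8, 248.7]
side [276 164  16   3  39] [[276, 166], [291, 164], [278, 164]]
side [276 169  19  27 416] [[292, 169], [276, 171], [280, 195], [293, 194]]
  pred n-bot [294.4, 186.4] [277.9, 187.9] back-bot [294.1, 193.1] [278.3, 194.6] n-top [291.0, 159.1] [275.0, 160.4]
[ 0.1 -0.5 -2.4]
t 38.32 tcp [0.4552 0.0393 0.1436] yaw 9.07 tilt [-0.089  0.582 -0.808] q [-0.36 -0.09  2.12  0.54  1.47 -0.67] open 0.0423
dp units [-3.33 -0.09  1.8 ]
rot units [-0.01  3.47  0.  ]
```

Run:
```python
from chk import *
im=eyes.get_image('top');cv2.imwrite('pics/x.png',im)
for y in(230,234,238,242):print(y,' '.join('%d/%d/%d'%tuple(im[y,x,::-1]) for x in range(294,326)))
s=eyes.get_image('side')
for x in(282,287,291):print('side',x,' '.join('%d:%d/%d/%d'%(y,*s[y,x,::-1]) for y in range(176,204)))
```

```text
230 126/71/25 111/64/25 115/67/30 107/61/24 111/61/19 123/66/22 96/51/14 86/43/15 81/38/2 69/66/68 106/106/112 106/108/112 87/92/101 111/60/28 115/59/11 116/59/12 111/70/25 37/33/32 32/32/38 26/26/29 15/14/18 10/9/11 10/12/15 15/14/13 16/16/18 11/9/14 17/16/20 17/18/20 17/17/19 11/15/16 12/10/14 15/15/18
234 118/60/14 119/62/16 119/63/18 117/60/14 118/61/16 117/60/11 117/60/13 120/64/20 120/61/14 98/49/6 68/69/74 158/158/164 75/77/84 79/57/43 114/60/18 115/59/13 118/62/12 80/56/30 35/32/33 28/28/34 28/29/28 16/16/17 13/11/13 15/14/16 12/10/15 15/13/15 15/15/18 18/16/19 16/18/21 23/21/23 15/15/19 16/17/17
238 118/63/17 118/61/16 119/61/14 117/60/16 116/59/13 119/63/20 115/57/5 118/61/16 119/63/16 120/61/10 86/54/31 58/59/64 159/161/164 76/82/88 94/56/30 113/57/9 116/60/19 119/60/12 45/38/37 28/30/35 33/35/39 21/21/21 12/12/14 11/11/14 18/19/18 8/7/14 11/11/14 2/9/11 12/11/16 17/19/19 39/39/43 92/94/98
242 118/61/12 118/62/15 118/63/14 117/62/16 119/63/19 118/63/19 119/62/15 119/65/17 118/62/16 119/60/12 123/62/15 76/71/75 93/95/101 110/112/117 87/92/100 116/60/24 114/59/8 116/61/13 11
[... 684 characters left out ...]
108/45 185:179/109/46 186:178/106/42 187:140/81/30 188:152/91/35 189:148/88/36 190:105/61/26 191:94/55/20 192:93/54/18 193:83/48/17 194:73/43/16 195:81/54/31 196:158/138/121 197:193/173/153 198:194/174/154 199:195/174/155 200:198/174/156 201:200/177/157 202:203/180/159 203:206/181/162
side 291 176:148/91/39 177:137/82/33 178:130/76/33 179:134/79/31 180:141/84/30 181:158/92/36 182:166/98/39 183:170/102/42 184:170/101/42 185:166/98/39 186:173/103/42 187:153/91/38 188:150/90/36 189:129/76/29 190:94/57/23 191:93/54/20 192:96/56/18 193:80/44/13 194:70/43/18 195:109/86/65 196:167/146/126 197:192/170/150 198:192/172/152 199:193/172/153 200:192/170/151 201:192/169/150 202:196/173/153 203:197/175/155
```

The gripper body hid the shaker's lower end from above, so the "pivot" was false; the side view agrees with no slip. I'll undo the turn and go home by the saved pose.

Call:
drive_tool:
  motion:
    - {"dp":[0,0,0],"delta_rot":[0,0.9,0],"hand":35}
    - {"dp":[0,0,0],"delta_rot":[0,0.9,0],"hand":35}
    - {"dp":[0,0,0],"delta_rot":[0,0.9,0],"hand":35}
    - {"dp":[0,0,0],"delta_rot":[0,0.77,0],"hand":35}
    - {"dp":[0,0,0],"delta_rot":[0,0,0],"hand":35}

```text
t: 38.83
tcp_pos: [0.4548, 0.0382, 0.1415]
orientation: [-1.546, -1.808, -0.724]
ft_force: [-0.7, -0.7, -2.6]
opening: 0.0422
finger_force: 29.8
```

Run:
```python
from chk import *
to(h[:3]+.003*n,H);s=eyes.get_image('side')
for x in(282,287,291):print('side',x,' '.join('%d:%d'%(y,s[y,x,2]) for y in range(176,204)))
chk()
```

```text
t 38.83 tcp [0.4548 0.0382 0.1415] yaw 8.91 tilt [-0.118  0.758 -0.641] q [-0.44  0.03  2.09  0.69  1.6  -0.79] open 0.0422
dp units [-3.55 -0.04  0.76]
rot units [-0.01 -0.03 -0.07]
side 282 176:47 177:61 178:60 179:110 180:140 181:140 182:140 183:140 184:139 185:141 186:140 187:141 188:141 189:139 190:140 191:124 192:128 193:127 194:91 195:68 196:133 197:183 198:200 199:202 200:204 201:209 202:209 203:207
side 287 176:83 177:59 178:75 179:120 180:140 181:140 182:143 183:142 184:140 185:140 186:140 187:141 188:141 189:140 190:145 191:131 192:131 193:108 194:71 195:89 196:161 197:193 198:196 199:196 200:197 201:200 202:204 203:204
side 291 176:72 177:62 178:83 179:109 180:112 181:112 182:114 183:116 184:118 185:130 186:136 187:135 188:137 189:135 190:124 191:123 192:122 193:91 194:67 195:108 196:167 197:192 198:192 199:193 200:191 201:196 202:196 203:196
top [277 227  38  24 664] [[311, 228], [307, 227], [281, 232], [277, 239], [278, 245], [283, 250], [314, 244]]
  pred n-bot [315.8, 225.8] [318.9, 243.6] back-bot [302.4, 228.4] [305.3, 245.7] n-top [292.9, 229.2] [296.2, 248.3]
side [277 178  17  18 261] [[292, 178], [277, 180], [279, 195], [293, 193]]
  pred n-bot [294.1, 190.9] [277.8, 192.4] back-bot [293.4, 193.8] [277.8, 195.2] n-top [291.1, 161.0] [275.0, 162.3]
[ 0.1  0.4 -2.2]
```

Call:
drive_tool:
  motion:
    - {"dp":[-0.4,-0.04,0.1],"delta_rot":[0,0,0],"hand":35}
    - {"dp":[-0.6,0,0.1],"delta_rot":[0,0,0],"hand":35}
    - {"dp":[-0.6,0,0.1],"delta_rot":[0,0,0],"hand":35}
    - {"dp":[-0.6,0,0.1],"delta_rot":[0,0,0],"hand":35}
    - {"dp":[-0.6,0,0.1],"delta_rot":[0,0,0],"hand":35}
    - {"dp":[0,0,0],"delta_rot":[0,0,0],"hand":35}
    - {"dp":[0,0,0],"delta_rot":[0,0,0],"hand":35}

```text
t: 39.57
tcp_pos: [0.4589, 0.0107, 0.0932]
orientation: [-1.545, -1.812, -0.724]
ft_force: [0.3, 0.5, -2.3]
opening: 0.0421
finger_force: 29.8
```

Run:
```python
from chk import *
to(h[:3],H);print(observe()['ft_force'])
```

```text
t 39.57 tcp [0.4589 0.0107 0.0932] yaw 8.99 tilt [-0.118  0.757 -0.643] q [-0.48  0.14  2.08  0.66  1.55 -0.88] open 0.0421
dp units [-0.81 -0.03  0.43]
rot units [-0.01 -0.01 -0.03]
[ 0.315925    0.48973132 -2.34442641]
```

No contact so far. Final slide in.

Call:
drive_tool:
  motion:
    - {"dp":[-0.25,-0.03,0.08],"delta_rot":[0,0,0],"hand":35}
    - {"dp":[-0.25,0,0.1],"delta_rot":[0,0,0],"hand":35}
    - {"dp":[-0.15,0,0.1],"delta_rot":[0,0,0],"hand":35}
    - {"dp":[-0.1,0,0.08],"delta_rot":[0,0,0],"hand":35}
    - {"dp":[0,0,0],"delta_rot":[0,0,0],"hand":35}
    - {"dp":[0,0,0],"delta_rot":[0,0,0],"hand":35}

```text
t: 40.07
tcp_pos: [0.4593, 0.0068, 0.0779]
orientation: [-1.545, -1.814, -0.724]
ft_force: [-0.7, 0.1, -2.0]
opening: 0.0418
finger_force: 29.8
```

Run:
```python
from chk import *
to(h[:3],H);print(observe()['ft_force'])
```

```text
t 40.07 tcp [0.4593 0.0068 0.0779] yaw 9.05 tilt [-0.117  0.756 -0.644] q [-0.49  0.17  2.08  0.66  1.53 -0.9 ] open 0.0418
dp units [-0.1  -0.02  0.09]
rot units [-0.01  0.01 -0.01]
[-0.72734639  0.127148   -2.04464397]
```

Call:
drive_tool:
  motion:
    - {"dp":[-0.06,-0.02,0.05],"delta_rot":[0,0,0],"hand":35}
    - {"dp":[0,0,0],"delta_rot":[0,0,0],"hand":35}
    - {"dp":[0,0,0],"delta_rot":[0,0,0],"hand":44}
    - {"dp":[0,0,0],"delta_rot":[0,0,0],"hand":48}
    - {"dp":[0,0,0],"delta_rot":[0,0,0],"hand":54}
    - {"dp":[0,0,0],"delta_rot":[0,0,0],"hand":60}
    - {"dp":[0,0,0],"delta_rot":[0,0,0],"hand":64}
    - {"dp":[0,0,0],"delta_rot":[0,0,0],"hand":64}

```text
t: 40.73
tcp_pos: [0.4591, 0.0066, 0.0766]
orientation: [-1.545, -1.815, -0.725]
ft_force: [0.7, -0.2, -0.1]
opening: 0.0629
finger_force: 0.0
```

Call:
drive_tool:
  motion:
    - {"dp":[0,0,-0.3],"delta_rot":[0,0,0],"hand":64}
    - {"dp":[0,0,-0.8],"delta_rot":[0,0,0],"hand":64}
    - {"dp":[0,0,-1],"delta_rot":[0,0,0],"hand":64}
    - {"dp":[0,0,-1],"delta_rot":[0,0,0],"hand":64}
    - {"dp":[0,0,-1],"delta_rot":[0,0,0],"hand":64}
    - {"dp":[0,0,-1],"delta_rot":[0,0,0],"hand":64}
    - {"dp":[0.5,0,-1],"delta_rot":[0,0,0],"hand":64}
    - {"dp":[0.5,0,-1],"delta_rot":[0,0,0],"hand":64}
    - {"dp":[0,0,-1],"delta_rot":[0,0,0],"hand":64}
    - {"dp":[0,0,0],"delta_rot":[0,0,0],"hand":64}

```text
t: 41.57
tcp_pos: [0.4778, -0.106, 0.1994]
orientation: [-1.549, -1.82, -0.727]
ft_force: [0.8, -0.4, 1.2]
opening: 0.0638
finger_force: 0.0
```

Run:
```python
from chk import *
for nm in('top','side'):
    im=snap(nm,f'pics/end_{nm}.png');hs=cv2.cvtColor(im,cv2.COLOR_BGR2HSV);m=cv2.inRange(hs,(3,150,40),(22,255,255))
    q=proj(nm,uh+.05*a);k,l,st,cc=cv2.connectedComponentsWithStats(m)
    for i in range(1,k):
        if st[i,4]>25 and np.hypot(*(cc[i]-q))<35:print(nm,st[i],cc[i].round(1),cv2.approxPolyDP(cv2.findContours((l==i).astype(np.uint8),0,1)[0][0],1.5,True)[:,0].tolist())
s=observe();print(s['t'],s['tcp_pos'],s['opening'],s['ft_force'])
from bead import beads
import io,contextlib
b=io.StringIO()
with contextlib.redirect_stdout(b):beads()
print([x for x in b.getvalue().split('\n') if x[:3] in('top','sid')])
# cap: grey-level diff vs after placement
A=cv2.imread('pics/s3.png');B=cv2.imread('pics/end_side.png');print('cap diff',np.abs(A[225:262,335:378].astype(int)-B[225:262,335:378]).mean())
A=cv2.imread('pics/top0.png');B=cv2.imread('pics/end_top.png')
for nmn,(x,y) in dict(bowl=(211,218),small=(200,140),shell=(264,283),tall=(373,281),bell=(420,155)).items():print(nmn,np.abs(A[y-12:y+12,x-12:x+12].astype(int)-B[y-12:y+12,x-12:x+12]).mean().round(1))
```

```text
top [293 226  38  22 603] [311.4 236.5] [[327, 226], [297, 230], [293, 236], [293, 241], [299, 247], [329, 241]]
side [277 187  19  35 516] [286.3 203.8] [[278, 188], [281, 221], [295, 219], [292, 187]]
41.6667 [ 0.47605997 -0.10358251  0.19617259] 0.06378823686535381 [ 0.35727053  0.56831026 -0.97378919]
['top [214.4 218.3] [([207.1, 217.5], 28, [0.51, 0.272]), ([219.6, 217.6], 13, [0.51, 0.24])]', 'side [307.8 179.2] []']
cap diff 2.4447936308401426
bowl 35.7
small 21.5
shell 26.0
tall 24.7
bell 19.4
```

```bash
python3 -c "
from h import *
print(order.job_done())"
```

```text
the job is handed in; nothing more can be done
None
```

I handed the job in at about 42 s, and by my camera checks every step is done: the cap is top side up on the coaster, all five beads are in the white bowl, and the empty shaker lies let go in the blue rest. No verdict came back, and the check for shifted bystanders was inconclusive.

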